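# Index the click-stop dial on the doll lathe bench with its loose key

## Robot

A 7-joint arm with a two-finger parallel gripper is mounted at the origin on the work surface. World frame = base frame: x ahead of the robot, y to its left, z up, the work surface at z = 0. Lengths are in mm, angles in rad, forces in N, time in s.
With the tool pointing down it reaches from about 400 to 850 mm from the base axis. Payload 4.4 kg.
Tool frame: the origin (TCP) lies between the finger pads; the fingertips stand 17 mm ahead of it and the grasp point (between the pads) lies 2 mm behind it; z points along the fingers, y is the direction in which the jaws open and shut (so a half turn about z gives the same grasp; the last joint's range is limited). The gripper opens to 94 mm and grips with 3 to 60 N. Pads are 16 mm wide; open, the fingers measure 119 mm over their backs; the gripper's body (75 mm by 177 mm) begins 78 mm behind the grasp point.
Start: joints at [1.266, 0.628, 0.038, 1.517, -0.027, 0.996, -0.02], TCP at [153.777, -631.562, 222.478] pointing down, gripper open.
Joint ranges: [-3.06, 3.06], [-0.37, 2.12], [-1.25, 1.32], [0.18, 2.47], [-1.1, 4.24], [0.23, 1.98], [-2.94, 2.94]. Speed limits (rad/s): [2.57, 2.57, 3.14, 3.14, 3.14, 3.14, 3.14].

## Interface

Orientations are given as a unit quaternion [w, x, y, z].
In Python, from cell import get_state, capture, job_done gives the robot as it stands.
- The arm moves only by the tool send_rows, never from a script. Its argument "motion" is one flat list of numbers, 5 for each row, row after row: the shift along the tool's x, y, z in mm, then the turn about the tool's z in rad, then the closure, from 0 (fully open) to 1 (shut). In form: [dx, dy, dz, twist, claw, dx, dy, dz, twist, claw, ...]. A call has 1 to 8 rows; each row shifts and turns the pose as measured when the row begins, along the tool's axes as they then stand; what a row does not reach is not made up. A row lasts 1/10 s, in which the tool goes at most 50 mm and 8.59 degrees, less where a joint would pass 70% of its speed; a pose out of reach is approached as far as the arm can. A call is refused whole if a number of a shift passes 50 or a number of a turn 0.15, either way. A call with a gripper value outside its range is refused whole. The fingers move at their own pace and stop on an object; the grip force is fixed at half the most. Time passes only in rows, so rows that do not move let the fingers close. It gives the time, the measured TCP pose, the force and the opening at its end, in the units of the state.
- get_state(): the state, without advancing time (a new reading comes with each control period).
- capture(name): name is "side" or "top"; returns a dict with "frame" (400x640x3 uint8, red, green, blue), "fovy" (degrees; the focal length in pixels is half the picture's height over the tangent of half this angle, whatever the lens; pixels are square), "cx", "cy" (the principal point, pixels), "R" (3x3) and "t" (3): a world point X has camera coordinates R X + t. Camera axes: x right, y down, z forward; pixel columns grow to the right and rows downward; lengths in mm; the calibration is good to about 2 mm. A picture is of the moment at which its call begins. There is no depth.
- job_done(): hands the job in, once; it reports no verdict.
The state is a dict: "t": time; "q": joint angles; "joint_velocities": joint speeds; "joint_torque": joint torques, N m; "ee_pos": TCP position; "tool_rot": TCP orientation; "contact_force": force on the tool from outside, world axes, zero at the start; "ft_torque": the same for the moment, N m; "finger_gap": finger opening in mm.
Only numpy, scipy, OpenCV 4.12 (cv2) and the standard library are available. Lean on these libraries where they do the work, as an engineer would, in place of code of your own. Each camera call takes 0.05 s, during which the arm holds its last target.

## Task

Set the pear-wood click-stop dial for the next cut: fit the orange key over the steel tang and turn the dial clockwise, counting the clicks, until its black pointer rests in the click stop at the brass stud (the fifth from home), never a click past it and never turning the dial with your fingers. Then take the key off and leave it standing upright on the cork pad, head up; it lies on its side at first, so you will need to stand it up and take a fresh grip from above. Leave the crock, the doll foot and the bone tool where they are.

Things in the scene. Friction and masses are not known exactly. Their poses are not given: they have to be found in the camera images.
- dial (a joint): dial angle, rad: 0 with the pointer at the white home line, growing clockwise seen from above; a sprung stop every 0.5236 (30 deg) from 0 to 8 clicks, solid ends at -0.35 and 4.5. The target, the fifth stop, is 2.618. It starts in one of stops 0 to 2. Turning it takes up to about 0.12 N m; past half-way it springs into the next stop by itself
- tang (a point): foot of the upright steel tang in the middle of the dial, on the dial's top face, 48 mm above the slab. The tang is a bar 32 mm long along this point's x axis, 9 mm thick along its y, 15 mm tall with a rounded top; it turns with the dial, whose axis is this point's z, pointing up. The dial is a disc 124 mm in diameter
- pointer (a point): outer end of the black pointer painted on top of the dial, 60 mm from its axis
- stud (a point): brass stud on the rim of the index head, marking the fifth click stop, 71 mm from the dial's axis
- index_head: fixed iron drum 156 mm in diameter and 34 mm high, carrying the dial; origin at the centre of its underside, its -x axis points to the white home line (pointer position of stop 0). With the key seated, the key stands on the dial, its top 178 mm above the slab
- key: loose orange plastic key, 130 mm long, about 0.18 kg: square foot 44 x 44 x 30 mm, round shaft 28 mm in diameter and 60 mm long, square head 44 x 44 x 40 mm. Origin at the centre of the foot's underside, z runs along the shaft to the head. It starts lying on flats of head and foot, axis 22 mm above the slab, head roughly to the robot's left
- key_head (a point): middle of the key's square head, 110 mm from the foot's underside; the flats are square to the key's x and y
- key_foot (a point): centre of the underside of the key's foot, axes as the key's. Here the foot has a blind pocket, 36 mm along the key's x, 12 mm along its y, 18 mm deep, that goes over the tang either way round, x along the tang (about 5 deg of play each way), until the foot stands on the dial
- pad: fixed cork disc 110 mm in diameter and 6 mm thick; origin at the centre of its underside. It is to one side of the index head, the key lying on the other. Beyond all these stands a fixed lathe (further than 0.8 m ahead of the robot, up to 0.25 m high); its crank handle juts back to 0.71 m ahead, about 0.43 m to the right, 0.13 m high
- crock: loose green glazed crock with a chipped rim, 100 mm in diameter, 85 mm high, origin under its centre; bystander
- doll_foot: loose pale birch doll foot, 70 mm in diameter, 66 mm high, origin under its centre; bystander
- bone_tool: loose flat bone smoothing tool, 160 x 24 x 8 mm, lying along its x axis from -55 to +103 mm of its origin, which is on its underside; bystander
Mind the look-alikes: they are no part of the job. Of the things that look like the pad, take the one that is nearest to the robot's base at the start.

How it is judged (in metres and radians):
On the way, in this order (a step that is already met when the one before it is completed fails the run):
1. the key is seated upright on the tang, not yet turned (horizontal distance between key_foot and tang below 0.005 m and z of key_foot in the frame of tang below 0.005 m and angle between key's own z axis and vertical below 0.1 rad and value of joint dial below 1.6 rad), for 0.1 s.
2. the dial has been turned to the fifth stop with the key on the tang (horizontal distance between key_foot and tang below 0.006 m and z of key_foot in the frame of tang below 0.008 m and value of joint dial between 2.44 and 2.8 rad), for 0.1 s.
At the end, for the whole second after the job is handed in: the dial rests in the fifth click stop (2.618 rad, within 0.12), and the key stands upright, head up (within 0.1 rad), at rest on the cork pad with the middle of its foot within 45 mm of the pad's middle (value of joint dial between 2.5 and 2.74 rad and horizontal distance between key_foot and pad below 0.045 m and height (world z) of key_foot below 0.01 m and angle between key's own z axis and vertical below 0.1 rad and height (world z) of key_head above 0.1 m and linear speed of key below 0.02 m/s); the robot touches nothing.
It fails at once if the dial is turned as far as the next click past the fifth stop (value of joint dial above 2.93 rad).
It fails at once if the fingers turn or press the dial itself (contact force between the fingers and dial above 2 N).
It fails at once if a bystander is moved more than 25 mm (distance of any of crock, doll_foot, bone_tool from where it was at the start of the episode above 0.025 m).
It also fails if it takes over 72 s, if anything falls off the work surface, if the arm or the gripper's body presses on something with over 40 N, if the wrist force passes 120 N, or if a joint passes its speed limit or range.

## Working session

There is one attempt and no reset: what is moved stays moved. The work goes in short steps, Python scripts to look and compute and a tool call to move; the robot and the scene stay as the last step left them, time stands still between calls to the robot, and variables do not carry over. Pictures are saved under pics/ and viewed, and the job is handed in when it is done.

Besides the shell and the picture viewer there is one more tool, called after "Request:" by a JSON object that holds its "fn" and its "kwargs". send_rows: Moves the arm, as the interface text tells. Its arguments: {"type":"object","properties":{"motion":{"type":"array"}},"required":["motion"]}

```bash
mkdir -p pics; cat > h.py <<'E'
from cell import get_state, capture, job_done
import numpy as np, cv2, pickle
def cap(name, fn):
    c=capture(name); pickle.dump(c,open(f'pics/{fn}.pkl','wb'))
    cv2.imwrite(f'pics/{fn}.png', c['frame'][:,:,::-1]); return c
def load(fn): return pickle.load(open(f'pics/{fn}.pkl','rb'))
def crop(fn,u0,v0,u1,v1,k):
    im=cv2.imread(f'pics/{fn}.png')[v0:v1,u0:u1]
    im=cv2.resize(im,None,fx=k,fy=k,interpolation=cv2.INTER_CUBIC)
    cv2.imwrite(f'pics/{fn}_c{u0}_{v0}.png',im); print(im.shape)
def f(c): return c['frame'].shape[0]/2/np.tan(np.radians(c['fovy'])/2)
def back(c,u,v,z):
    R=np.array(c['R']);t=np.array(c['t']);o=-R.T@t
    d=R.T@np.array([(u-c['cx'])/f(c),(v-c['cy'])/f(c),1]); return (o+d*(z-o[2])/d[2]).round(1)
def proj(c,X):
    p=np.array(c['R'])@np.array(X,float)+np.array(c['t']); return (p[:2]/p[2]*f(c)+[c['cx'],c['cy']]).round(1)
E
python3 - <<'E'
from h import *
s=get_state(); print(s)
for n in('top','side'):
    c=cap(n,n+'0'); print(n,{k:c[k] for k in c if k!='frame'}, -np.array(c['R']).T@np.array(c['t']))
E
```

```text
{'t': 0.0, 'q': array([ 1.26619021,  0.62932103,  0.03843728,  1.51832664, -0.02701511,
        0.99635298, -0.02001298]), 'joint_velocities': array([ 0.0010631 , -0.00071957,  0.00028047, -0.00082297,  0.0008731 ,
        0.00030957, -0.00161113]), 'joint_torque': array([ 3.35102759e-04, -5.49711657e+01,  1.14365749e+00, -1.86629605e+01,
       -5.22482966e-02,  2.36592838e-02,  1.78917985e-04]), 'ee_pos': array([ 153.63833174, -630.9273635 ,  221.58353303]), 'tool_rot': array([-9.37978090e-04,  9.92880458e-01,  1.19111302e-01, -1.16436864e-04]), 'contact_force': array([-0.47031595, -0.49281277, -0.00284394]), 'ft_torque': array([0.02629389, 0.01187726, 0.02334584]), 'finger_gap': 93.98324496018958}
top {'fovy': 44.92486968760045, 'cx': 318.1716070619338, 'cy': 202.38456993777208, 'R': array([[-0.02287759, -0.99955029, -0.01938639],
       [-0.99455968,  0.02472598, -0.10119127],
       [ 0.10162511,  0.01696591, -0.99467809]]), 't': array([ -40.80752338,  562.86916733, 1408.62427759])} [ 415.72179915  -78.60525384 1457.29403646]
side {'fovy': 57.71010094213635, 'cx': 317.6760805044227, 'cy': 202.11609023924242, 'R': array([[-0.95473765, -0.29673085,  0.02065951],
       [-0.18803382,  0.54826697, -0.81489055],
       [ 0.23047624, -0.78189138, -0.57924656]]), 't': array([534.1513736 , 207.85366679, 862.34190773])} [350.30863041 718.79759311 657.85126445]
```

View pics/top0.png

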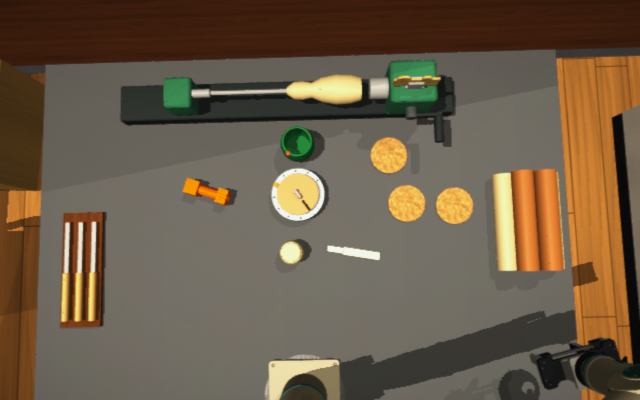

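View pics/side0.png

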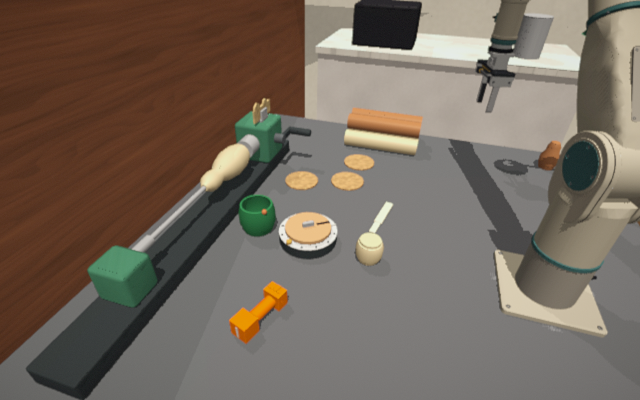

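The top view shows the key at about (206,191), the dial at (298,194), three cork discs at (389,155), (407,203) and (454,205), the crock at (297,144), the doll foot at (291,252) and the bone tool at (353,252). I'll zoom in.

```bash
python3 - <<'E'
from h import *
crop('top0',170,155,250,225,9); crop('top0',260,155,336,233,7); crop('side0',265,200,350,262,9); crop('side0',220,275,300,350,7)
c=load('top0')
for n,p,z in[('padA',(389,155),6),('padB',(407,203),6),('padC',(454,205),6),('dial',(298,194),48),('crock',(297,144),85),('foot',(291,252),66),('boneL',(328,249),8),('boneR',(380,257),8)]:
    X=back(c,*p,z); print(n,X,np.hypot(X[0],X[1]))
E
```

```text
(630, 720, 3)
(546, 532, 3)
(558, 765, 3)
(525, 560, 3)
padA [ 703.3 -272.3    6. ] 754.1738393765723
padB [ 555.5 -320.7    6. ] 641.427111993249
padC [ 546.  -460.9    6. ] 714.5241843352819
dial [585.9   4.1  48. ] 585.9143452758261
crock [727.    2.1  85. ] 727.0030330060529
foot [417.   26.2  66. ] 417.8222588613488
boneL [423.4 -80.    8. ] 430.891587293138
boneR [ 396.2 -233.8    8. ] 460.0400852099738
```

View pics/top0_c170_155.png

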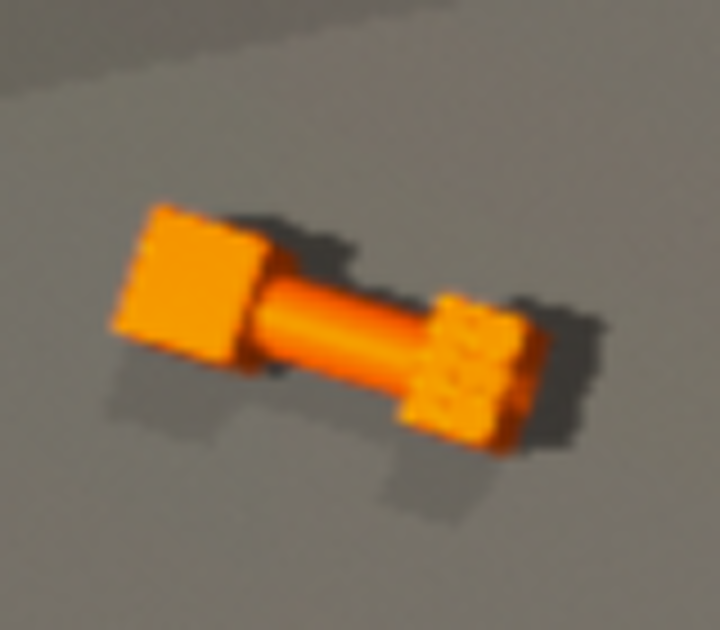

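View pics/top0_c260_155.png

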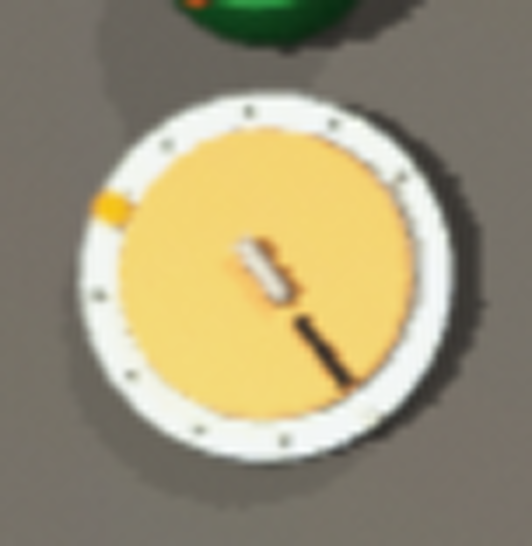

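View pics/side0_c265_200.png

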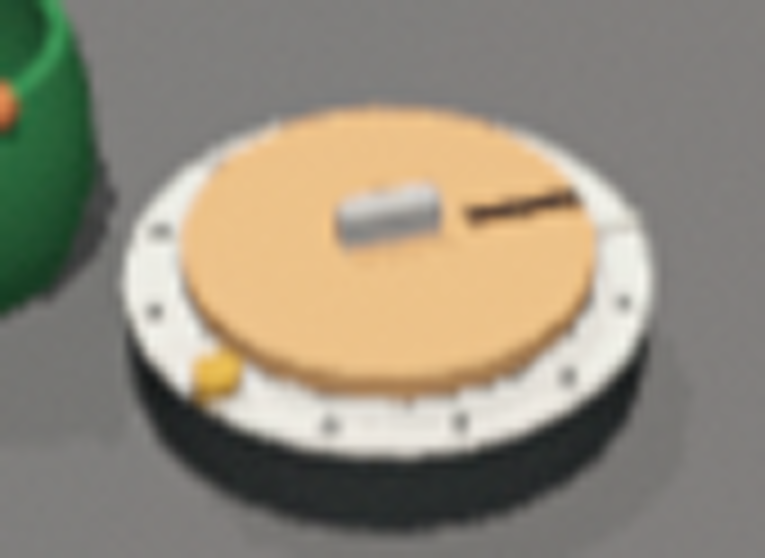

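View pics/side0_c220_275.png

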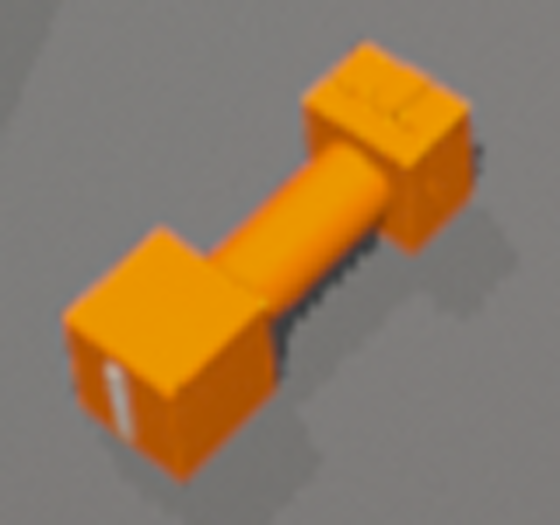

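```bash
python3 - <<'E'
from h import *
c=load('top0'); s=load('side0')
B=lambda p,k,o,z,c=c: back(c,p[0]/k+o[0]-.5+.5/k,p[1]/k+o[1]-.5+.5/k,z)
H=np.array([B(p,9,(170,155),44) for p in[(155,205),(268,238),(228,362),(112,328)]])
F=np.array([B(p,9,(170,155),44) for p in[(440,295),(530,325),(490,447),(400,415)]])
print(H,F); h=H.mean(0);g=F.mean(0);print('head',h,'foot',g,'len',np.linalg.norm(h-g),'ang',np.degrees(np.arctan2(*(h-g)[[1,0]])))
S=lambda p,z:B(p,7,(220,275),z,s)
Hs=np.array([S(p,44) for p in[(160,228),(268,302),(172,395),(66,316)]])
Fs=np.array([S(p,44) for p in[(367,42),(470,103),(410,165),(305,98)]])
h=Hs.mean(0);g=Fs.mean(0);print(Hs,Fs);print('side head',h,'foot',g,np.linalg.norm(h-g),'ang',np.degrees(np.arctan2(*(h-g)[[1,0]])))
# dial
D=lambda p,z:B(p,7,(260,155),z)
print('rim ctr',D((267,275),34),'dial ctr',D((265,272),48),'tang ends top',D((243,243),63),D((285,300),63),'ptr',D((302,320),48),D((350,385),48),'stud',D((112,210),36),'home',D((372,413),34))
E2=lambda p,z:B(p,9,(265,200),z,s)
print('side: tang top',E2((340,205),63),E2((438,190),63),'ptr',E2((470,214),48),E2((575,198),48),'dial L,R,T',E2((183,240),48),E2((595,240),48),E2((385,105),48),'bot',E2((390,382),48),'home',E2((630,222),34))
E
```

```text
[[644.5 333.8  44. ]
 [632.6 296.3  44. ]
 [591.8 309.4  44. ]
 [604.  347.8  44. ]] [[612.2 239.5  44. ]
 [601.5 209.8  44. ]
 [561.6 223.1  44. ]
 [572.9 252.7  44. ]]
head [618.225 321.825  44.   ] foot [587.05  231.275  44.   ] len 95.76629430546006 ang 71.00218661634517
[[630.5 297.9  44. ]
 [589.3 311.8  44. ]
 [601.5 348.1  44. ]
 [641.8 334.   44. ]] [[601.3 211.8  44. ]
 [561.1 224.9  44. ]
 [569.6 253.2  44. ]
 [610.5 239.1  44. ]]
side head [615.775 322.95   44.   ] foot [585.625 232.25   44.   ] 95.57987497376214 ang 71.61244221632276
rim ctr [588.1   5.8  34. ] dial ctr [587.7   5.7  48. ] tang ends top [598.2  13.8  63. ] [573.9  -3.2  63. ] ptr [567.   -9.4  48. ] [539.2 -28.9  48. ] stud [617.2  70.9  36. ] home [528.4 -37.5  34. ]
side: tang top [597.9  16.2  63. ] [5.73e+02 3.00e-01 6.30e+01] ptr [566.1  -9.9  48. ] [538.6 -27.3  48. ] dial L,R,T [642.4  28.8  48. ] [527.5 -10.1  48. ] [607.3 -53.   48. ] bot [564.9  68.6  48. ] home [523.8 -38.6  34. ]
```

The two views agree to 2 mm: key head (617,322), foot (586,232), axis at 71.3°, dial near (586.5,6.5) with its pointer at home (stop 0), and the tang at 36°. The nearest cork disc is B at (555,-321). Next is a move planner that prints rows.

```bash
cat >> h.py <<'E'
def pose():
    s=get_state(); w,x,y,z=s['tool_rot']
    from scipy.spatial.transform import Rotation as Ro
    M=Ro.from_quat([x,y,z,w]).as_matrix()
    return s,np.array(s['ee_pos']),M
def plan(tx,ty,tz,yaw=None,claw=0,step=45,tw=0.14,n=None):
    s,p,M=pose(); y0=np.degrees(np.arctan2(M[1,0],M[0,0]))
    if yaw is None: yaw=y0
    dy=(yaw-y0); 
    d=np.array([tx,ty,tz])-p; tot=-np.radians(dy)
    N=n or int(max(np.ceil(np.linalg.norm(d)/step),np.ceil(abs(tot)/tw),1))
    rows=[];th=np.radians(y0)
    print('t',round(s['t'],2),'p',p.round(1),'yaw',round(y0,1),'tiltz',M[2,2].round(4),'q',s['q'].round(2),'F',s['contact_force'].round(1),'gap',round(s['finger_gap'],1),'d',d.round(1))
    for i in range(N):
        c,sn=np.cos(th),np.sin(th); q=d/N
        rows.append([round(q[0]*c+q[1]*sn,1),round(q[0]*sn-q[1]*c,1),round(-q[2],1),round(tot/N,3),claw]); th-=tot/N
    for i in range(0,N,8): print(sum(rows[i:i+8],[]))
def st(): 
    s,p,M=pose(); print('t',round(s['t'],2),'p',p.round(1),'yaw',round(np.degrees(np.arctan2(M[1,0],M[0,0])),1),'q',s['q'].round(2),'F',s['contact_force'].round(1),'T',s['ft_torque'].round(2),'gap',round(s['finger_gap'],1))
E
python3 - <<'E'
from h import *
plan(450,-280,230,60)
E
```

```text
t 0.1 p [ 153.6 -631.   221.7] yaw 13.7 tiltz -1.0 q [ 1.27  0.63  0.04  1.52 -0.03  1.   -0.02] F [-0.  -0.4  0.8] gap 94.2 d [296.4 351.    8.3]
[np.float64(33.7), np.float64(-24.6), np.float64(-0.8), np.float64(-0.073), 0, np.float64(35.4), np.float64(-22.1), np.float64(-0.8), np.float64(-0.073), 0, np.float64(37.0), np.float64(-19.4), np.float64(-0.8), np.float64(-0.073), 0, np.float64(38.3), np.float64(-16.7), np.float64(-0.8), np.float64(-0.073), 0, np.float64(39.4), np.float64(-13.8), np.float64(-0.8), np.float64(-0.073), 0, np.float64(40.3), np.float64(-10.9), np.float64(-0.8), np.float64(-0.073), 0, np.float64(41.0), np.float64(-7.9), np.float64(-0.8), np.float64(-0.073), 0, np.float64(41.5), np.float64(-4.8), np.float64(-0.8), np.float64(-0.073), 0]
[np.float64(41.7), np.float64(-1.8), np.float64(-0.8), np.float64(-0.073), 0, np.float64(41.7), np.float64(1.3), np.float64(-0.8), np.float64(-0.073), 0, np.float64(41.5), np.float64(4.3), np.float64(-0.8), np.float64(-0.073), 0]
```

Request:
{"fn": "send_rows", "kwargs": {"motion": [34,-25,-1,-0.07,0,35,-22,-1,-0.07,0,37,-19,-1,-0.07,0,38,-17,-1,-0.07,0,39,-14,-1,-0.07,0,40,-11,-1,-0.07,0,41,-8,-1,-0.07,0,41,-5,-1,-0.07,0]}}

```text
t: 0.9
ee_pos: [368.8, -372.5, 225.4]
tool_rot: [-0.003, 0.92, 0.393, -0.003]
contact_force: [0.3, -1.2, -1.0]
finger_gap: 93.9
```

```bash
sed -i 's/rows.append(\[\(.*\)\]); th/rows.append([float(v) for v in (\1)]); th/' h.py; python3 - <<'E'
from h import *
plan(617,322,230,71.3)
E
```

```text
t 0.9 p [ 368.8 -372.5  225.4] yaw 46.2 tiltz -1.0 q [ 0.83  0.45 -0.13  1.85  0.08  0.85 -0.11] F [ 0.3 -1.2 -1. ] gap 93.9 d [248.2 694.5   4.6]
[39.6, -17.7, -0.3, -0.026, 0.0, 40.1, -16.7, -0.3, -0.026, 0.0, 40.5, -15.6, -0.3, -0.026, 0.0, 40.9, -14.6, -0.3, -0.026, 0.0, 41.2, -13.5, -0.3, -0.026, 0.0, 41.6, -12.5, -0.3, -0.026, 0.0, 41.9, -11.4, -0.3, -0.026, 0.0, 42.1, -10.3, -0.3, -0.026, 0.0]
[42.4, -9.2, -0.3, -0.026, 0.0, 42.6, -8.1, -0.3, -0.026, 0.0, 42.8, -7.0, -0.3, -0.026, 0.0, 43.0, -5.9, -0.3, -0.026, 0.0, 43.1, -4.8, -0.3, -0.026, 0.0, 43.2, -3.7, -0.3, -0.026, 0.0, 43.3, -2.6, -0.3, -0.026, 0.0, 43.4, -1.5, -0.3, -0.026, 0.0]
[43.4, -0.4, -0.3, -0.026, 0.0]
```

Request:
{"fn": "send_rows", "kwargs": {"motion": [44,-19,0,-0.03,0,44,-18,0,-0.03,0,45,-17,0,-0.03,0,45,-16,0,-0.03,0,45,-15,0,-0.03,0,46,-14,0,-0.03,0,46,-12,0,-0.03,0,46,-11,0,-0.03,0]}}

```text
t: 1.7
ee_pos: [495.8, 2.0, 224.3]
tool_rot: [-0.002, 0.864, 0.504, -0.003]
contact_force: [0.3, -0.9, 1.1]
finger_gap: 93.6
```

Request:
{"fn": "send_rows", "kwargs": {"motion": [45,-8,0,-0.03,0,45,-7,0,-0.03,0,45,-6,0,-0.03,0,45,-5,0,-0.03,0,45,-4,0,-0.03,0,45,-3,0,-0.03,0,45,-2,0,-0.03,0]}}

```text
t: 2.4
ee_pos: [593.5, 316.2, 221.5]
tool_rot: [-0.002, 0.804, 0.595, -0.005]
contact_force: [1.4, 0.1, 0.8]
finger_gap: 93.9
```

```bash
python3 - <<'E'
from h import *
plan(617,322,100,71.3)
E
```

```text
t 2.4 p [593.5 316.2 221.5] yaw 73.0 tiltz -0.9999 q [-0.36  0.68 -0.31  1.43  0.21  1.07 -1.  ] F [1.4 0.1 0.8] gap 93.9 d [  23.5    5.8 -121.5]
[4.1, 6.9, 40.5, 0.01, 0.0, 4.2, 6.9, 40.5, 0.01, 0.0, 4.3, 6.8, 40.5, 0.01, 0.0]
```

Request:
{"fn": "send_rows", "kwargs": {"motion": [9,9,40,0.01,0,9,9,40,0.01,0.2,8,7,40,0.01,0.3,4,2,25,0,0.35,0,0,10,0,0.4]}}

```text
t: 2.9
ee_pos: [627.1, 351.0, 60.6]
tool_rot: [-0.005, 0.809, 0.588, -0.001]
contact_force: [-0.5, 0.5, -0.3]
finger_gap: 65.5
```

```bash
python3 - <<'E'
from h import *
plan(623,339.5,39,71.3)
cap('side','s1');crop('s1',200,250,310,350,7)
E
```

```text
t 2.9 p [627.1 351.   60.6] yaw 72.0 tiltz -0.9999 q [-0.41  0.92 -0.26  1.41  0.27  0.85 -1.06] F [-0.5  0.5 -0.3] gap 65.5 d [ -4.1 -11.5 -21.6]
[-12.2, -0.3, 21.6, 0.012, 0.0]
(700, 770, 3)
```

View pics/s1_c200_250.png

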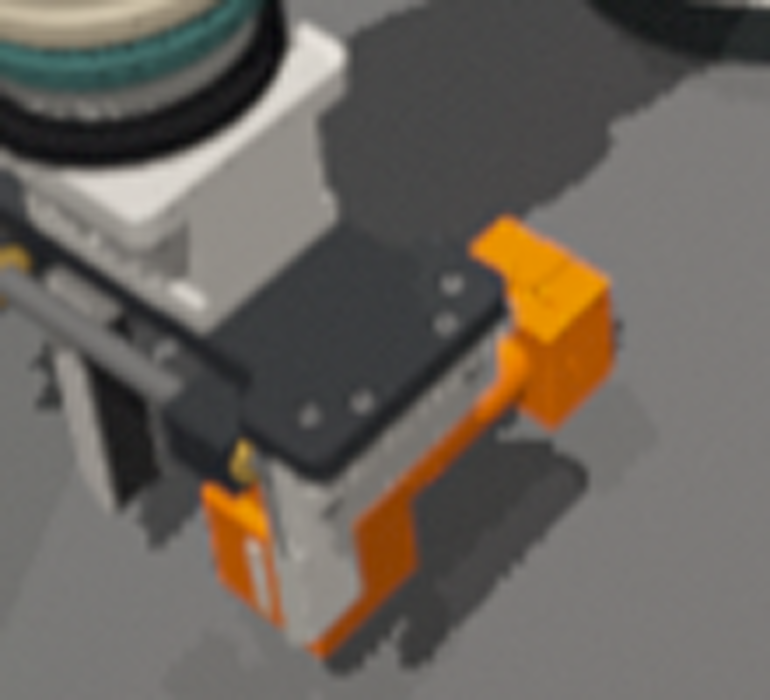

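The fingers straddle the head as intended. I'll lower and close gently.

Request:
{"fn": "send_rows", "kwargs": {"motion": [-8,0,16,0.01,0.45,-4,0,7,0,0.5,0,0,0,0,0.5,0,0,0,0,0.5]}}

```text
t: 3.35
ee_pos: [623.5, 338.8, 39.4]
tool_rot: [-0.005, 0.812, 0.583, -0.001]
contact_force: [0.3, 0.3, -0.1]
finger_gap: 47.0
```

Request:
{"fn": "send_rows", "kwargs": {"motion": [0,0,0,0,0.54,0,0,0,0,0.54,0,0,0,0,0.54]}}

```text
t: 3.65
ee_pos: [625.0, 340.1, 42.5]
tool_rot: [-0.005, 0.812, 0.583, 0.002]
contact_force: [1.3, 0.3, -1.9]
finger_gap: 43.9
```

Request:
{"fn": "send_rows", "kwargs": {"motion": [0,0,-20,0,0.54,0,0,-20,0,0.54,0,0,0,0,0.54]}}

```text
t: 3.95
ee_pos: [624.8, 340.2, 83.3]
tool_rot: [-0.005, 0.812, 0.583, 0.002]
contact_force: [-0.2, 0.4, -1.8]
finger_gap: 44.0
```

```bash
python3 - <<'E'
from h import *
st()
cap('side','s2');crop('s2',200,250,310,350,7)
E
```

```text
t 3.95 p [624.8 340.2  83.3] yaw 71.4 q [-0.39  0.88 -0.27  1.43  0.26  0.86 -1.06] F [-0.2  0.4 -1.8] T [ 0.07 -0.1  -0.  ] gap 44.0
(700, 770, 3)
```

View pics/s2_c200_250.png

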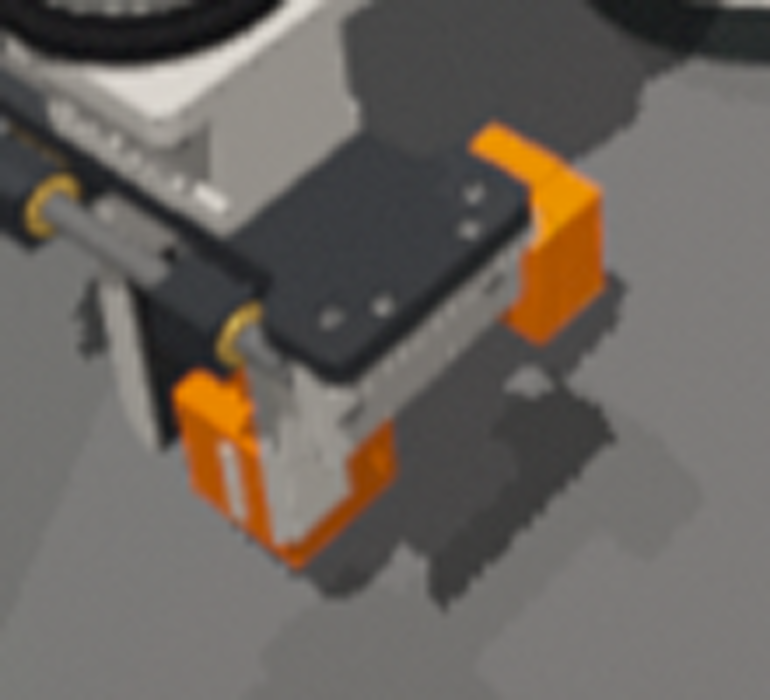

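Lifted rigidly and horizontal, weight 1.8 N. I'll turn it about 70° so the side camera sees the foot's underside and the pocket's orientation.

Request:
{"fn": "send_rows", "kwargs": {"motion": [0,0,-10,0.14,0.54,0,0,-10,0.14,0.54,0,0,-10,0.14,0.54,0,0,-10,0.14,0.54,0,0,0,0.14,0.54,0,0,0,0.14,0.54,0,0,0,0.14,0.54,0,0,0,0.14,0.54]}}

```text
t: 4.8
ee_pos: [619.8, 336.2, 112.6]
tool_rot: [-0.001, 0.999, 0.041, -0.008]
contact_force: [0.1, 0.6, -1.9]
finger_gap: 43.4
```

```bash
python3 - <<'E'
from h import *
st()
c=cap('side','s3');print(proj(c,[500,340,100]));crop('s3',230,220,370,330,5)
E
```

```text
t 4.8 p [619.8 336.2 112.6] yaw 4.7 q [-0.55  0.83  0.04  1.42 -0.05  0.9  -1.98] F [ 0.1  0.6 -1.9] T [ 0.05 -0.12 -0.02] gap 43.4
[294.3 323.6]
(550, 700, 3)
```

View pics/s3_c230_220.png

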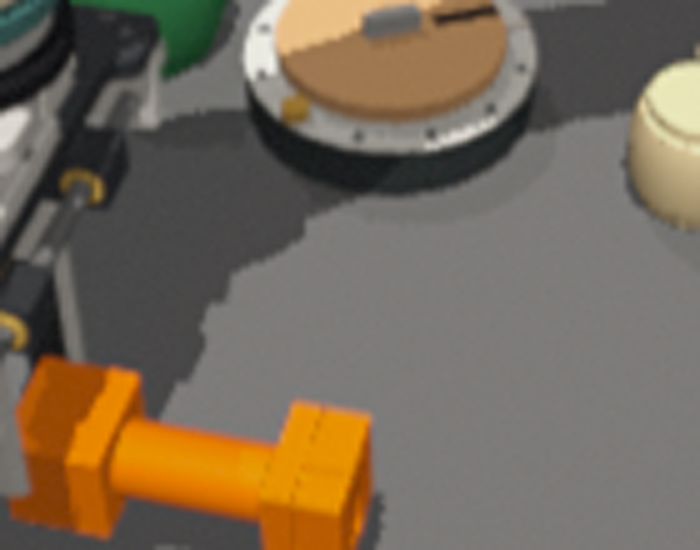

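Request:
{"fn": "send_rows", "kwargs": {"motion": [0,0,0,0.14,0.54,0,0,0,0.14,0.54,0,0,0,0.14,0.54,0,0,0,0.14,0.54,0,0,0,0.14,0.54]}}

```text
t: 5.35
ee_pos: [616.7, 334.7, 106.1]
tool_rot: [0.005, 0.95, -0.312, -0.011]
contact_force: [0.0, -0.4, -1.2]
finger_gap: 44.1
```

```bash
python3 - <<'E'
from h import *
st()
c=cap('side','s4');crop('s4',220,270,320,360,7)
E
```

```text
t 5.35 p [616.7 334.7 106.1] yaw -36.4 q [-0.66  0.85  0.23  1.43 -0.23  0.91 -2.56] F [ 0.  -0.4 -1.2] T [ 0.   -0.11 -0.05] gap 44.1
(630, 700, 3)
```

View pics/s4_c220_270.png

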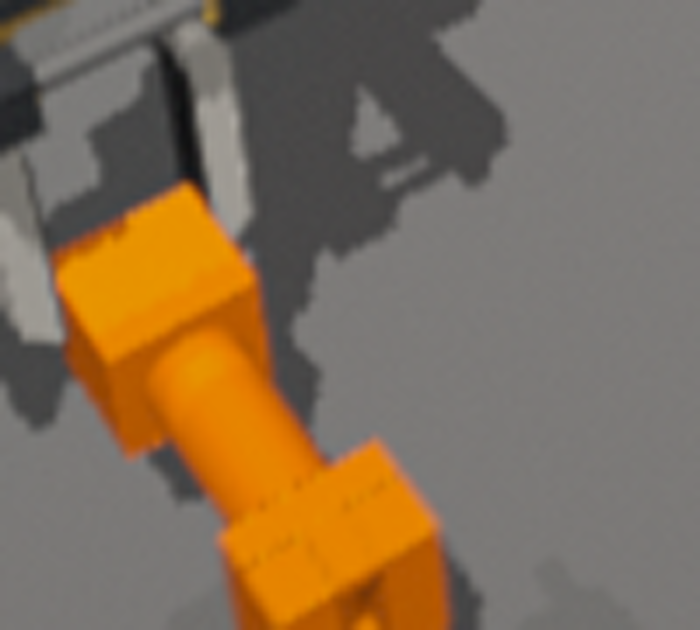

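```bash
python3 - <<'E'
from h import *
crop('s4',240,325,300,385,9)
E
```

```text
(540, 540, 3)
```

View pics/s4_c240_325.png

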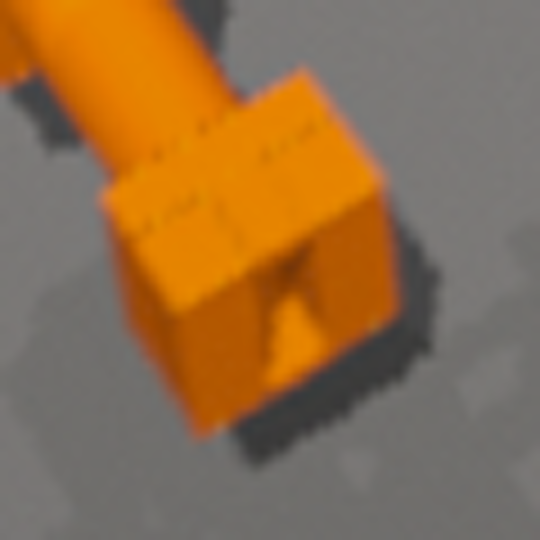

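The pocket slot runs vertically with the key lying, in line with the white mark on the head, so key x = tool x and key y = jaw direction. Next I'll lower and loosen the grip gradually so the foot swings down onto the slab.

Request:
{"fn": "send_rows", "kwargs": {"motion": [0,0,10,-0.14,0.54,0,0,10,-0.14,0.54,0,0,10,-0.14,0.54,0,0,5,-0.14,0.54,0,0,0,-0.14,0.54,0,0,0,0,0.535,0,0,0,0,0.535]}}

```text
t: 6.1
ee_pos: [612.7, 333.7, 63.5]
tool_rot: [0.004, 0.998, 0.057, -0.015]
contact_force: [-0.7, 0.4, -1.2]
finger_gap: 44.1
```

```bash
python3 - <<'E'
from h import *
st()
E
```

```text
t 6.1 p [612.7 333.7  63.5] yaw 6.5 q [-0.55  0.89  0.02  1.45 -0.03  0.83 -1.97] F [-0.7  0.4 -1.2] T [ 0.07 -0.11 -0.06] gap 44.1
```

Request:
{"fn": "send_rows", "kwargs": {"motion": [0,0,0,0,0.53,0,0,0,0,0.53,0,0,0,0,0.53]}}

```text
t: 6.4
ee_pos: [613.2, 333.9, 64.0]
tool_rot: [0.004, 0.998, 0.056, -0.014]
contact_force: [-0.3, 0.5, 0.6]
finger_gap: 44.2
```

```bash
python3 - <<'E'
from h import *
st()
c=cap('side','s5');crop('s5',220,270,320,360,6)
E
```

```text
t 6.4 p [613.2 333.9  64. ] yaw 6.4 q [-0.55  0.89  0.03  1.45 -0.04  0.83 -1.97] F [-0.3  0.5  0.6] T [ 0.03 -0.02 -0.02] gap 44.2
(540, 600, 3)
```

View pics/s5_c220_270.png

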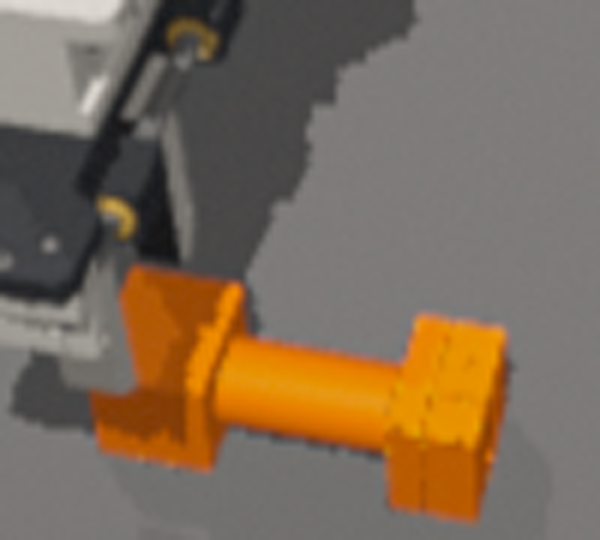

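It dropped flat on the slab: 0.53 frees it and 0.535 holds it firmly. Let me locate it and regrip with a value in between.

```bash
python3 - <<'E'
from h import *
c=load('s5')
B=lambda p,k,o,z: back(c,p[0]/k+o[0]-.5+.5/k,p[1]/k+o[1]-.5+.5/k,z)
for p in[(420,315),(505,325),(480,445)]: print(B(p,6,(220,270),44))
for p in[(480,520),(388,503)]: print(B(p,6,(220,270),0))
for p in [(135,265),(240,285)]:print('head',B(p,6,(220,270),44))
for p in [(215,468),(100,448)]:print('headbot',B(p,6,(220,270),0))
t=cap('top','t5');crop('t5',150,150,260,240,7)
E
```

```text
[525.2 301.7  44. ]
[497.2 296.6  44. ]
[490.2 340.8  44. ]
[491.1 339.4   0. ]
[521.8 343.    0. ]
head [623.7 313.   44. ]
head [586.7 309.3  44. ]
headbot [581.  348.9   0. ]
headbot [620.6 354.1   0. ]
(630, 770, 3)
```

View pics/t5_c150_150.png

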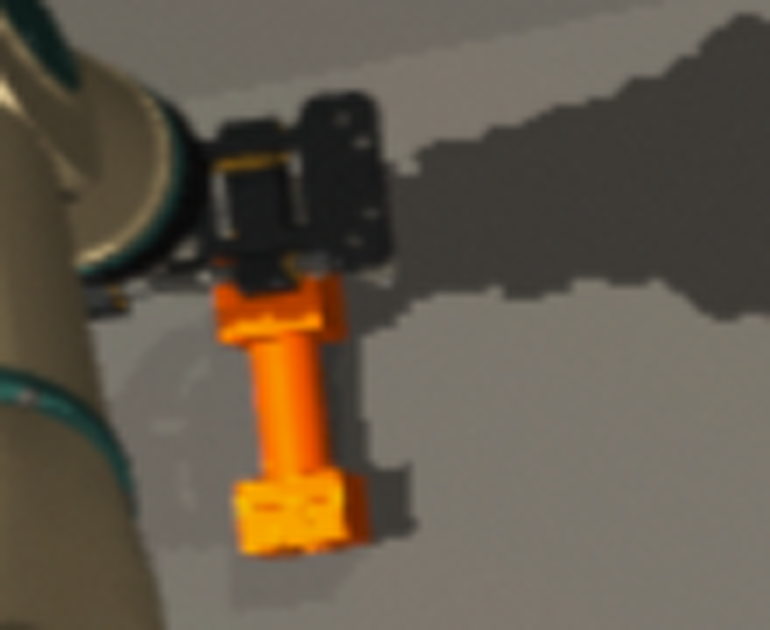

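Request:
{"fn": "send_rows", "kwargs": {"motion": [6,0,10,0,0.51,0,0,12,0,0.51,0,0,0,0,0.532,0,0,0,0,0.532,0,0,0,0,0.532]}}

```text
t: 7.0
ee_pos: [619.4, 334.6, 40.0]
tool_rot: [0.004, 0.998, 0.056, -0.014]
contact_force: [-0.8, -0.4, 1.5]
finger_gap: 44.5
```

Request:
{"fn": "send_rows", "kwargs": {"motion": [0,0,-8,0,0.532,0,0,-8,0,0.532,0,0,-8,0,0.532,0,0,0,0,0.532]}}

```text
t: 7.4
ee_pos: [619.4, 334.8, 66.0]
tool_rot: [0.004, 0.998, 0.056, -0.014]
contact_force: [0.5, -0.7, 0.6]
finger_gap: 44.0
```

```bash
python3 - <<'E'
from h import *
st()
c=cap('side','s6');crop('s6',220,270,320,360,6)
E
```

```text
t 7.4 p [619.4 334.8  66. ] yaw 6.4 q [-0.55  0.89  0.03  1.43 -0.03  0.84 -1.97] F [ 0.5 -0.7  0.6] T [ 0.01 -0.19 -0.04] gap 44.0
(540, 600, 3)
```

View pics/s6_c220_270.png

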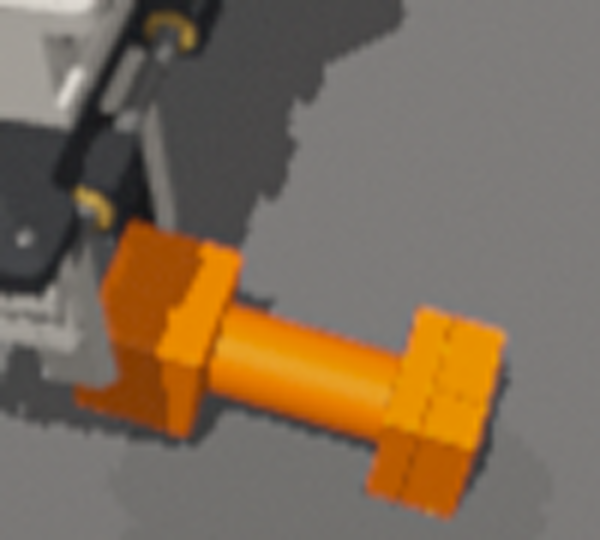

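The key pivots: its foot stays on the slab and its head is up about 11°. I'll follow the arc.

Request:
{"fn": "send_rows", "kwargs": {"motion": [-6,0,-11,0,0.532,-6,0,-10,0,0.532,-7,0,-10,0,0.532,-8,0,-9,0,0.532,-9,0,-8,0,0.532,-9,0,-8,0,0.532]}}

```text
t: 8.05
ee_pos: [572.5, 329.5, 127.2]
tool_rot: [0.004, 0.998, 0.056, -0.015]
contact_force: [-0.6, -1.2, -1.6]
finger_gap: 44.0
```

```bash
python3 - <<'E'
from h import *
st()
c=cap('side','s7');crop('s7',210,250,320,350,6)
E
```

```text
t 8.05 p [572.5 329.5 127.2] yaw 6.4 q [-0.58  0.76  0.03  1.54 -0.04  0.87 -1.99] F [-0.6 -1.2 -1.6] T [ 0.02 -0.12  0.02] gap 44.0
(600, 660, 3)
```

View pics/s7_c210_250.png

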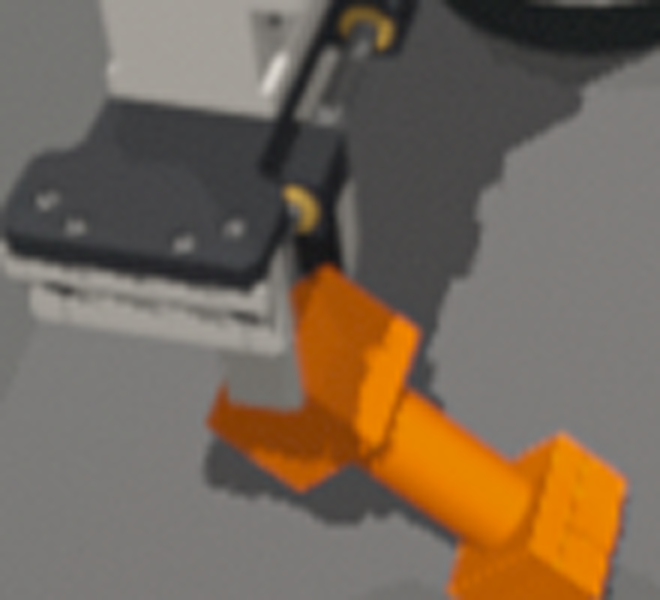

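Request:
{"fn": "send_rows", "kwargs": {"motion": [0,0,0,0,0.531,0,0,0,0,0.531]}}

```text
t: 8.3
ee_pos: [571.3, 330.5, 130.1]
tool_rot: [0.003, 0.998, 0.056, -0.014]
contact_force: [-0.9, -0.6, 0.1]
finger_gap: 44.1
```

```bash
python3 - <<'E'
from h import *
st()
c=cap('side','s8');crop('s8',210,250,320,350,6)
E
```

```text
t 8.3 p [571.3 330.5 130.1] yaw 6.5 q [-0.58  0.76  0.03  1.54 -0.04  0.87 -1.99] F [-0.9 -0.6  0.1] T [ 0.01 -0.04  0.03] gap 44.1
(600, 660, 3)
```

View pics/s8_c210_250.png

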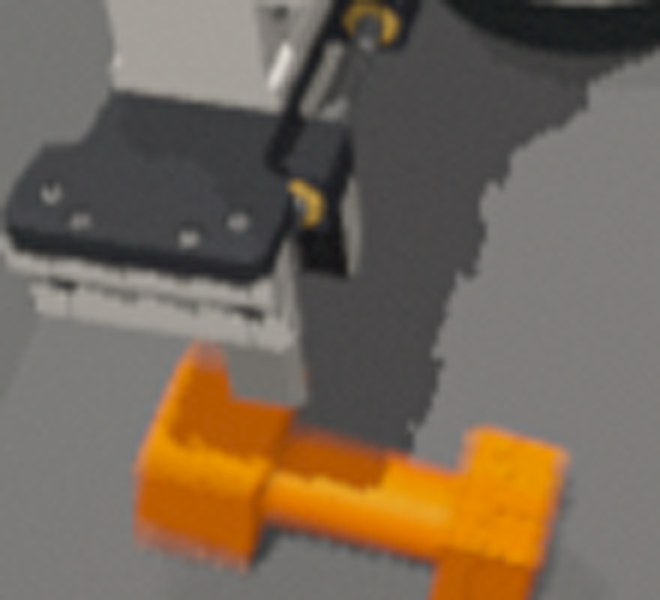

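0.531 let it go and the picture shows it falling. I'll let it settle and find it again.

Request:
{"fn": "send_rows", "kwargs": {"motion": [0,0,0,0,0.5,0,0,0,0,0.5,0,0,0,0,0.5]}}

```text
t: 8.65
ee_pos: [571.7, 330.1, 128.7]
tool_rot: [0.004, 0.998, 0.056, -0.015]
contact_force: [0.8, -0.8, -0.9]
finger_gap: 46.9
```

```bash
python3 - <<'E'
from h import *
st()
c=cap('side','s9');crop('s9',210,270,320,370,6)
cap('top','t9');crop('t9',150,150,260,240,7)
E
```

```text
t 8.65 p [571.7 330.1 128.7] yaw 6.4 q [-0.58  0.76  0.03  1.54 -0.04  0.87 -1.99] F [ 0.8 -0.8 -0.9] T [ 0.01 -0.03  0.06] gap 46.9
(600, 660, 3)
(630, 770, 3)
```

View pics/s9_c210_270.png

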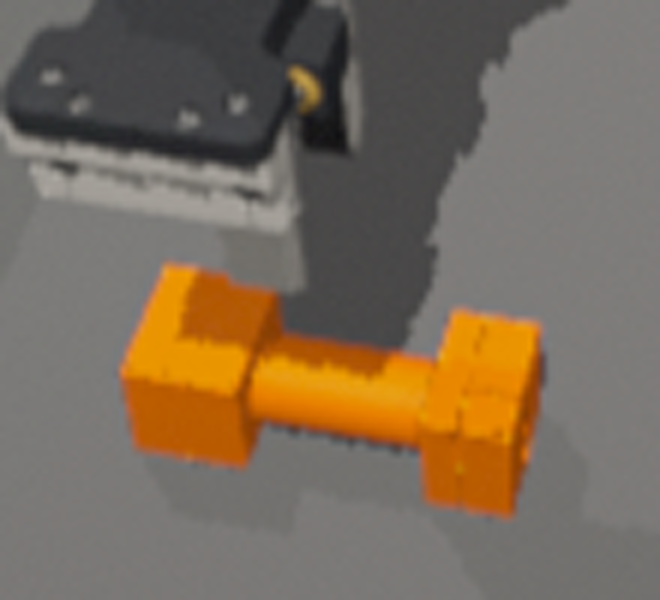

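View pics/t9_c150_150.png

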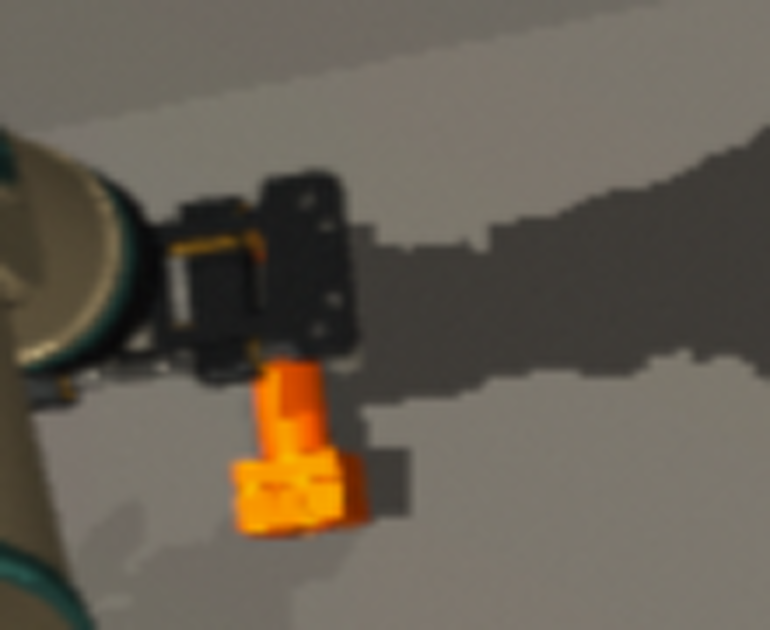

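```bash
python3 - <<'E'
from h import *
c=load('s9')
B=lambda p,z: back(c,p[0]/6+210-.5+.5/6,p[1]/6+270-.5+.5/6,z)
H=np.array([B(p,44) for p in[(165,265),(280,293),(243,390),(122,370)]]);F=np.array([B(p,44) for p in[(455,310),(541,320),(515,435),(425,418)]])
h=H.mean(0);g=F.mean(0);print(H,F,h,g,np.degrees(np.arctan2(*(h-g)[[1,0]])),np.linalg.norm(h-g))
u=(h-g)/np.linalg.norm(h-g); e=h+u*20; print('end',e)
G=e-u*4; plan(G[0],G[1],42,np.degrees(np.arctan2(u[1],u[0])),claw=.48)
E
```

```text
[[633.3 316.1  44. ]
 [591.7 314.3  44. ]
 [587.1 351.7  44. ]
 [627.3 357.1  44. ]] [[533.8 302.4  44. ]
 [505.3 297.2  44. ]
 [498.9 339.9  44. ]
 [528.  343.1  44. ]] [609.85 334.8   44.  ] [516.5  320.65  44.  ] 8.619284510723762 94.4163386284386
end [629.62411989 337.79736258  44.        ]
t 8.75 p [571.7 330.1 128.8] yaw 6.4 tiltz -0.9995 q [-0.58  0.76  0.03  1.54 -0.04  0.87 -1.99] F [-0.3  0.  -0.1] gap 47.1 d [ 54.    7.1 -86.8]
[18.2, -0.4, 28.9, -0.013, 0.48, 18.2, -0.1, 28.9, -0.013, 0.48, 18.2, 0.1, 28.9, -0.013, 0.48]
```

Request:
{"fn": "send_rows", "kwargs": {"motion": [20,0,30,-0.02,0.47,20,0,30,-0.02,0.47,16,0,24,0,0.48,0,0,5,0,0.5]}}

```text
t: 9.15
ee_pos: [628.9, 337.9, 39.2]
tool_rot: [0.002, 0.997, 0.077, -0.012]
contact_force: [0.8, 0.2, -0.6]
finger_gap: 47.3
```

```bash
python3 - <<'E'
from h import *
plan(625.7,337.2,42,8.6)
E
```

```text
t 9.15 p [628.9 337.9  39.2] yaw 8.8 tiltz -0.9997 q [-0.54  0.94  0.01  1.42 -0.02  0.81 -1.93] F [ 0.8  0.2 -0.6] gap 47.3 d [-3.2 -0.7  2.8]
[-3.3, 0.2, -2.8, 0.004, 0.0]
```

Request:
{"fn": "send_rows", "kwargs": {"motion": [-3,0,-3,0,0.532,0,0,0,0,0.532,0,0,0,0,0.532,-2,0,-10,0,0.532,-4,0,-10,0,0.532,-5,0,-12,0,0.532,-6,0,-11,0,0.532]}}

```text
t: 9.85
ee_pos: [606.0, 335.4, 91.1]
tool_rot: [0.002, 0.997, 0.078, -0.013]
contact_force: [0.2, 0.2, -0.9]
finger_gap: 44.2
```

Request:
{"fn": "send_rows", "kwargs": {"motion": [-40,0,-40,0,0.532,-40,0,-30,0,0.532]}}

```text
t: 10.05
ee_pos: [534.6, 323.2, 157.8]
tool_rot: [0.003, 0.997, 0.076, -0.012]
contact_force: [-0.1, 0.8, -0.0]
finger_gap: 44.0
```

```bash
python3 - <<'E'
from h import *
st()
c=cap('side','s10');crop('s10',210,230,330,350,5)
E
```

```text
t 10.05 p [534.6 323.2 157.8] yaw 8.7 q [-0.6   0.67  0.02  1.63 -0.03  0.86 -1.98] F [-0.1  0.8 -0. ] T [ 0.09 -0.01  0.05] gap 44.0
(600, 600, 3)
```

View pics/s10_c210_230.png

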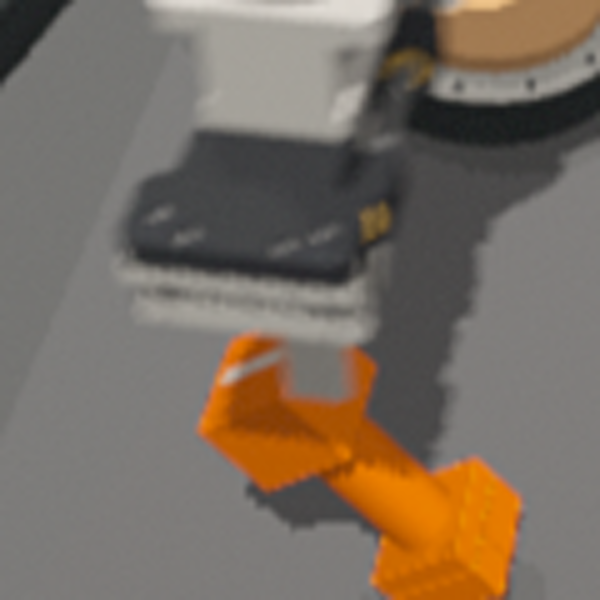

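Request:
{"fn": "send_rows", "kwargs": {"motion": [0,0,0,0,0.532,20,0,-5,0,0.532,20,0,-5,0,0.532,15,0,0,0,0.532,0,0,0,0,0.532,-50,0,-5,0,0.532,-35,0,0,0,0.532,-15,0,0,0,0.532]}}

```text
t: 10.9
ee_pos: [484.8, 317.7, 183.3]
tool_rot: [-0.0, 0.997, 0.077, -0.009]
contact_force: [-0.0, 0.5, -0.1]
finger_gap: 43.8
```

```bash
python3 - <<'E'
from h import *
st()
c=cap('side','s11');crop('s11',210,230,350,350,5)
E
```

```text
t 10.9 p [484.8 317.7 183.3] yaw 8.9 q [-0.63  0.58  0.02  1.75 -0.03  0.83 -2.02] F [-0.   0.5 -0.1] T [-0.01 -0.    0.01] gap 43.8
(600, 700, 3)
```

View pics/s11_c210_230.png

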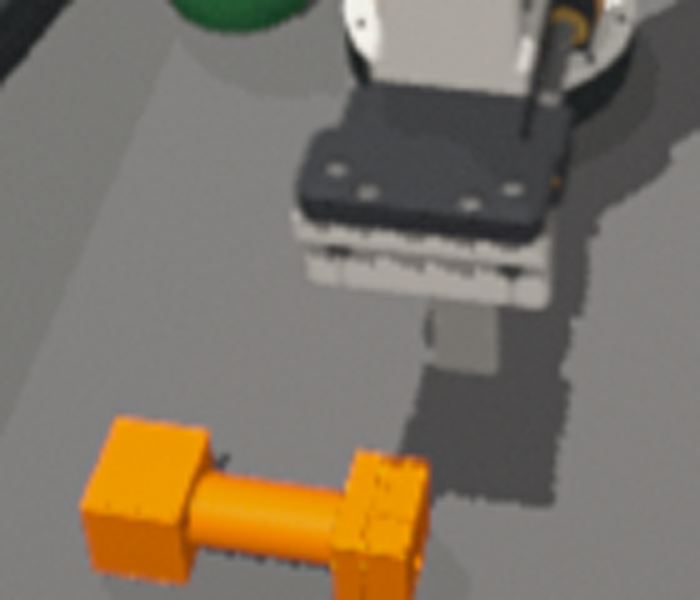

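It slipped out and lies flat again. Next try: a firmer grip on a tiny patch at the top corner of the head's end, so it resists twisting less.

```bash
cat >> h.py <<'E'
def key(fn,k,o,Hc,Fc,z=44):
    c=load(fn); B=lambda p: back(c,p[0]/k+o[0]-.5+.5/k,p[1]/k+o[1]-.5+.5/k,z)
    H=np.array([B(p) for p in Hc]);F=np.array([B(p) for p in Fc]);h=H.mean(0);g=F.mean(0)
    u=(h-g)/np.linalg.norm(h-g);a=np.degrees(np.arctan2(u[1],u[0]))
    print('head',h,'foot',g,'ang',a,'L',np.linalg.norm(h-g),'end',(h+20*u).round(1)); return h,g,u,a
E
python3 - <<'E'
from h import *
h,g,u,a=key('s11',5,(210,230),[(120,415),(212,430),(187,517),(83,505)],[(360,450),(432,460),(410,553),(335,542)])
e=h+u*20+u*3.5; plan(e[0],e[1],80,a,claw=.45)
E
```

```text
head [618.275 333.75   44.   ] foot [524.725 319.75   44.   ] ang 8.511297624976738 L 94.59176761219759 end [638.1 336.7  44. ]
t 10.95 p [482.7 317.7 183.4] yaw 9.0 tiltz -0.9998 q [-0.63  0.58  0.02  1.75 -0.03  0.83 -2.02] F [-2.3 -1.5 -0.5] gap 44.1 d [ 158.8   19.5 -103.4]
[32.0, 1.1, 20.7, 0.002, 0.45, 32.0, 1.0, 20.7, 0.002, 0.45, 32.0, 1.0, 20.7, 0.002, 0.45, 32.0, 0.9, 20.7, 0.002, 0.45, 32.0, 0.9, 20.7, 0.002, 0.45]
```

Request:
{"fn": "send_rows", "kwargs": {"motion": [34,1,8,0,0.45,34,1,12,0,0.45,34,1,20,0,0.45,32,1,30,0,0.45,26,1,30,0,0.45,0,0,22,0,0.48]}}

```text
t: 11.55
ee_pos: [646.9, 341.3, 59.2]
tool_rot: [-0.003, 0.997, 0.08, -0.006]
contact_force: [-0.4, -0.0, -0.3]
finger_gap: 49.3
```

```bash
python3 - <<'E'
from h import *
plan(641.5,337.2,53,8.5)
E
```

```text
t 11.55 p [646.9 341.3  59.2] yaw 9.2 tiltz -0.9999 q [-0.53  0.93  0.01  1.37 -0.03  0.85 -1.91] F [-0.4 -0.  -0.3] gap 49.3 d [-5.4 -4.1 -6.2]
[-6.0, 3.2, 6.2, 0.012, 0.0]
```

Request:
{"fn": "send_rows", "kwargs": {"motion": [-6,3,6,0.01,0.51,0,0,0,0,0.535,0,0,0,0,0.535,0,0,0,0,0.535,0,0,-12,0,0.535,-2,0,-12,0,0.535,0,0,0,0,0.535]}}

```text
t: 12.25
ee_pos: [638.3, 336.7, 79.8]
tool_rot: [-0.003, 0.997, 0.075, -0.006]
contact_force: [-0.4, -0.0, -1.2]
finger_gap: 43.8
```

```bash
python3 - <<'E'
from h import *
st()
c=cap('side','s12');crop('s12',210,250,320,350,6)
E
```

```text
t 12.25 p [638.3 336.7  79.8] yaw 8.6 q [-0.53  0.89  0.02  1.39 -0.03  0.87 -1.92] F [-0.4 -0.  -1.2] T [ 0.05 -0.05  0.01] gap 43.8
(600, 660, 3)
```

View pics/s12_c210_250.png

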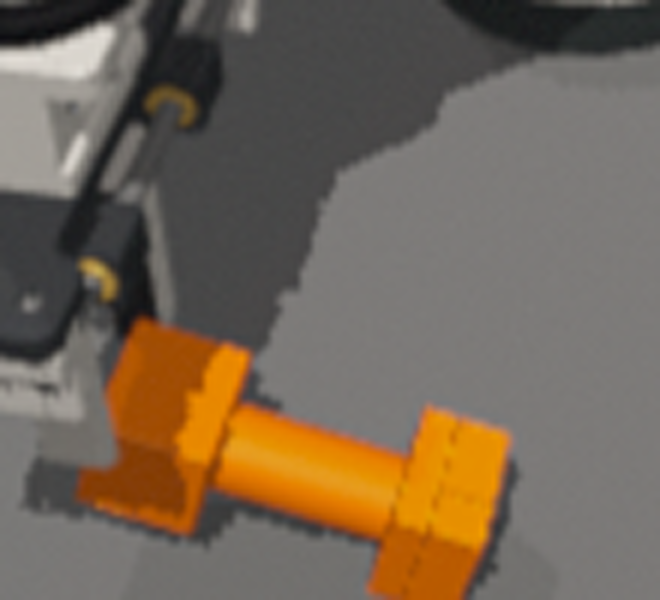

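Request:
{"fn": "send_rows", "kwargs": {"motion": [-6,0,-11,0,0.535,-7,0,-11,0,0.535,-8,0,-10,0,0.535,-9,0,-10,0,0.535,-10,0,-9,0,0.535,-10,0,-8,0,0.535,0,0,0,0,0.535]}}

```text
t: 13.0
ee_pos: [584.0, 328.4, 145.2]
tool_rot: [-0.003, 0.997, 0.075, -0.007]
contact_force: [0.3, 0.1, -1.2]
finger_gap: 44.1
```

```bash
python3 - <<'E'
from h import *
st()
c=cap('side','s13');crop('s13',210,230,320,340,5)
E
```

```text
t 13.0 p [584.  328.4 145.2] yaw 8.6 q [-0.56  0.74  0.02  1.52 -0.03  0.89 -1.95] F [ 0.3  0.1 -1.2] T [ 0.03 -0.09 -0.08] gap 44.1
(550, 550, 3)
```

View pics/s13_c210_230.png

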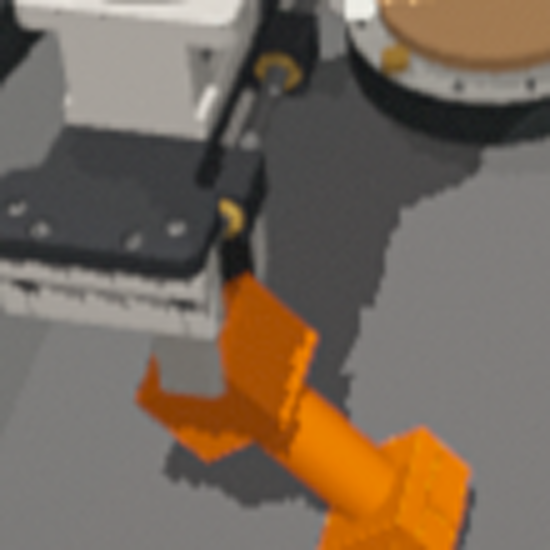

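Request:
{"fn": "send_rows", "kwargs": {"motion": [-12,0,-3,0,0.535,-12,0,-2,0,0.535,-12,0,0,0,0.535,-12,0,0,0,0.535,0,0,0,0,0.535]}}

```text
t: 13.55
ee_pos: [536.7, 319.9, 148.3]
tool_rot: [-0.002, 0.997, 0.074, -0.007]
contact_force: [0.3, -0.1, -0.7]
finger_gap: 44.0
```

```bash
python3 - <<'E'
from h import *
st()
c=cap('side','s14');crop('s14',210,210,330,340,5)
E
```

```text
t 13.55 p [536.7 319.9 148.3] yaw 8.5 q [-0.59  0.68  0.02  1.65 -0.03  0.82 -1.98] F [ 0.3 -0.1 -0.7] T [ 0.03  0.02 -0.04] gap 44.0
(650, 600, 3)
```

View pics/s14_c210_210.png

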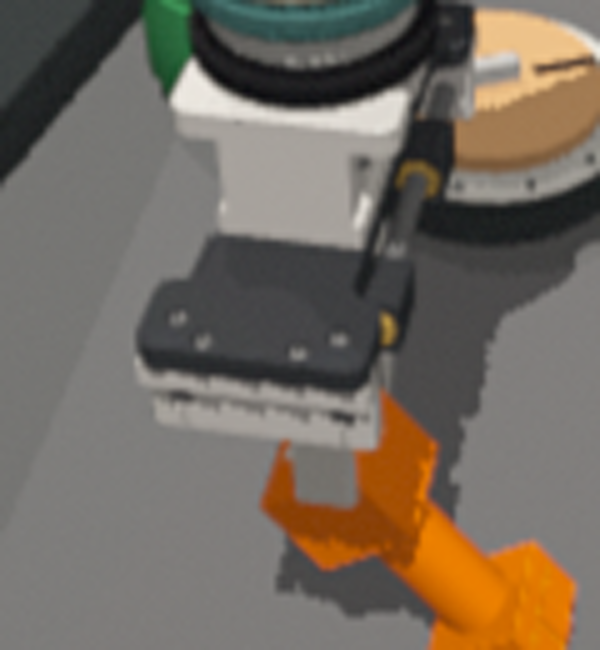

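Request:
{"fn": "send_rows", "kwargs": {"motion": [-20,0,-40,0,0.535,0,0,0,0,0.534,0,0,-40,0,0.534,0,0,0,0,0.534,0,0,0,0,0.534]}}

```text
t: 14.1
ee_pos: [522.7, 316.1, 227.0]
tool_rot: [-0.001, 0.997, 0.073, -0.006]
contact_force: [0.4, 0.2, -1.7]
finger_gap: 44.0
```

```bash
python3 - <<'E'
from h import *
st()
c=cap('side','s15');crop('s15',210,150,350,310,4)
E
```

```text
t 14.1 p [522.7 316.1 227. ] yaw 8.4 q [-0.6   0.57  0.03  1.62 -0.03  0.96 -1.99] F [ 0.4  0.2 -1.7] T [ 0.01 -0.03 -0.01] gap 44.0
(640, 560, 3)
```

View pics/s15_c210_150.png

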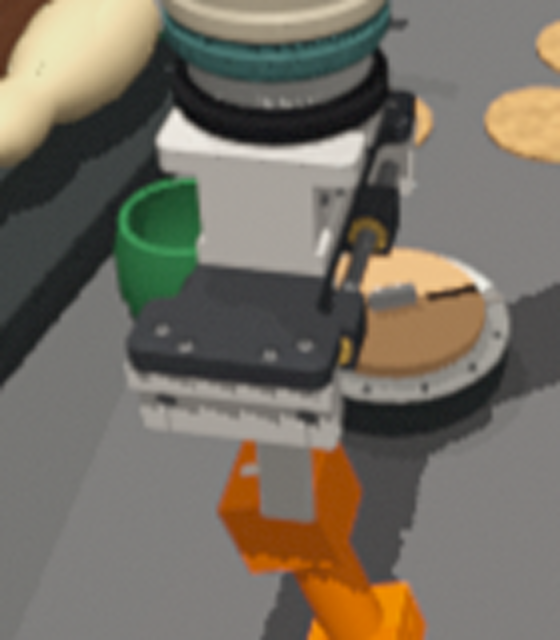

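Tilt is now about 60–65°, held in the air. A few short jerks towards the foot side should swing it further.

Request:
{"fn": "send_rows", "kwargs": {"motion": [-45,0,0,0,0.534,0,0,0,0,0.534,10,0,0,0,0.534,12,0,0,0,0.534,10,0,0,0,0.534,0,0,0,0,0.534,-45,0,0,0,0.534,0,0,0,0,0.534]}}

```text
t: 14.95
ee_pos: [468.8, 305.0, 220.3]
tool_rot: [0.002, 0.997, 0.07, -0.009]
contact_force: [-0.1, 0.7, -1.5]
finger_gap: 44.0
```

```bash
python3 - <<'E'
from h import *
st()
c=cap('side','s16');crop('s16',230,180,370,320,4)
E
```

```text
t 14.95 p [468.8 305.  220.3] yaw 8.0 q [-0.64  0.51  0.03  1.76 -0.02  0.89 -2.03] F [-0.1  0.7 -1.5] T [ 0.03  0.08 -0.01] gap 44.0
(560, 560, 3)
```

View pics/s16_c230_180.png

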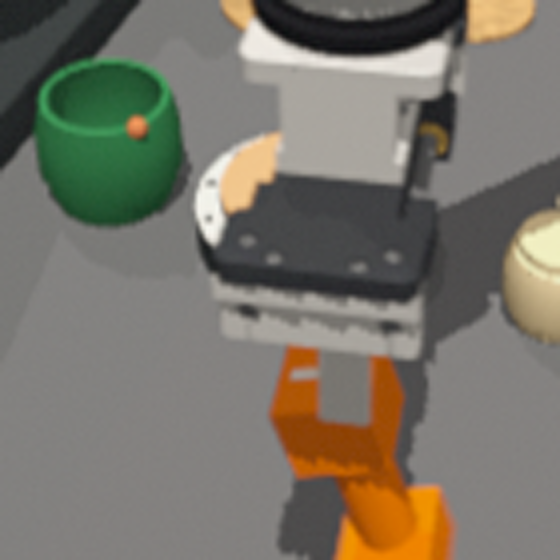

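Request:
{"fn": "send_rows", "kwargs": {"motion": [12,0,0,0,0.534,14,0,0,0,0.534,12,0,0,0,0.534,0,0,0,0,0.534,-48,0,-8,0,0.534,0,0,0,0,0.534]}}

```text
t: 15.6
ee_pos: [472.6, 304.9, 228.4]
tool_rot: [0.001, 0.998, 0.067, -0.003]
contact_force: [-0.0, 1.3, -1.9]
finger_gap: 43.8
```

```bash
python3 - <<'E'
from h import *
st()
c=cap('side','s17');crop('s17',250,200,370,350,4)
cap('top','t17');crop('t17',150,200,260,280,6)
E
```

```text
t 15.6 p [472.6 304.9 228.4] yaw 7.7 q [-0.64  0.5   0.03  1.75 -0.02  0.9  -2.04] F [-0.   1.3 -1.9] T [0.09 0.05 0.03] gap 43.8
(600, 480, 3)
(480, 660, 3)
```

View pics/s17_c250_200.png

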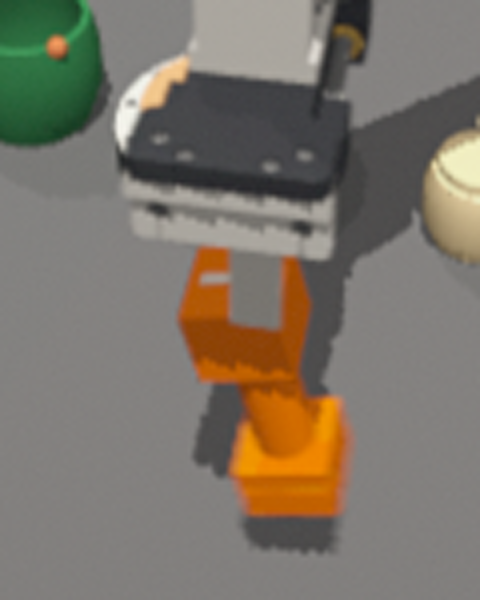

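View pics/t17_c150_200.png

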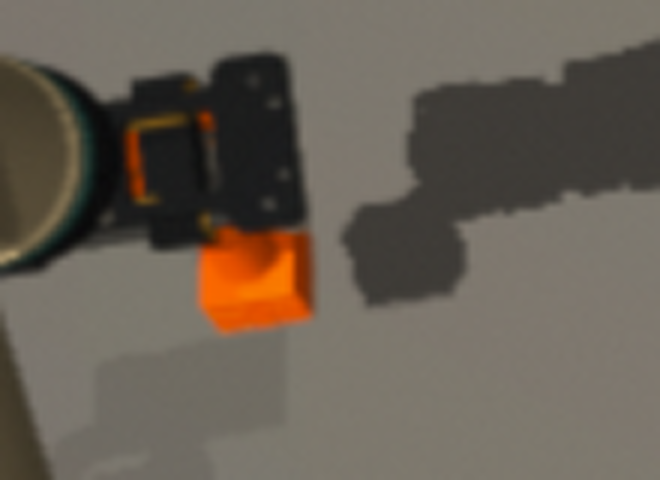

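Now about 75° and close enough: lowering the foot's edge onto the slab should rotate it upright.

Request:
{"fn": "send_rows", "kwargs": {"motion": [0,0,20,0,0.534,0,0,20,0,0.534,0,0,20,0,0.534,0,0,8,0,0.534,0,0,5,0,0.534,0,0,5,0,0.534,0,0,0,0,0.534]}}

```text
t: 16.4
ee_pos: [488.8, 308.7, 151.5]
tool_rot: [-0.003, 0.998, 0.064, 0.007]
contact_force: [0.7, -0.4, -0.5]
finger_gap: 43.6
```

```bash
python3 - <<'E'
from h import *
st()
c=cap('side','s18');crop('s18',250,220,370,370,4)
E
```

```text
t 16.4 p [488.8 308.7 151.5] yaw 7.4 q [-0.63  0.61  0.03  1.81 -0.02  0.71 -2.03] F [ 0.7 -0.4 -0.5] T [0.02 0.01 0.05] gap 43.6
(600, 480, 3)
```

View pics/s18_c250_220.png

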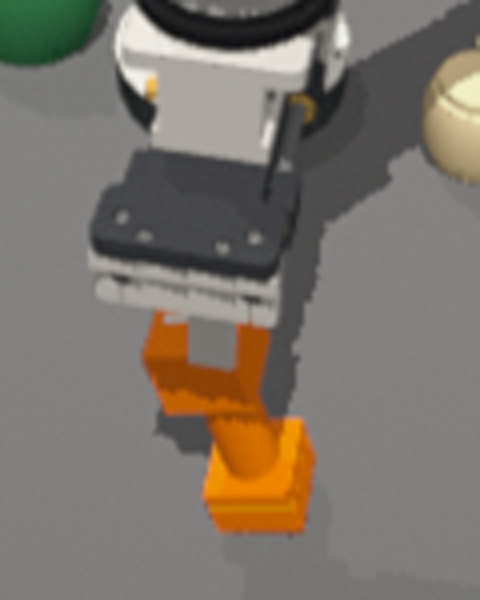

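Request:
{"fn": "send_rows", "kwargs": {"motion": [-6,0,1,0,0.534,-6,0,1,0,0.534,-6,0,1,0,0.534,-6,0,1,0,0.534,0,0,0,0,0.534]}}

```text
t: 16.95
ee_pos: [463.9, 306.6, 149.8]
tool_rot: [-0.004, 0.998, 0.064, 0.009]
contact_force: [-0.2, -0.2, -1.3]
finger_gap: 43.9
```

```bash
python3 - <<'E'
from h import *
st()
c=cap('side','s19');crop('s19',250,220,370,370,4)
E
```

```text
t 16.95 p [463.9 306.6 149.8] yaw 7.4 q [-0.66  0.58  0.03  1.88 -0.02  0.67 -2.05] F [-0.2 -0.2 -1.3] T [-0.01  0.03 -0.01] gap 43.9
(600, 480, 3)
```

View pics/s19_c250_220.png

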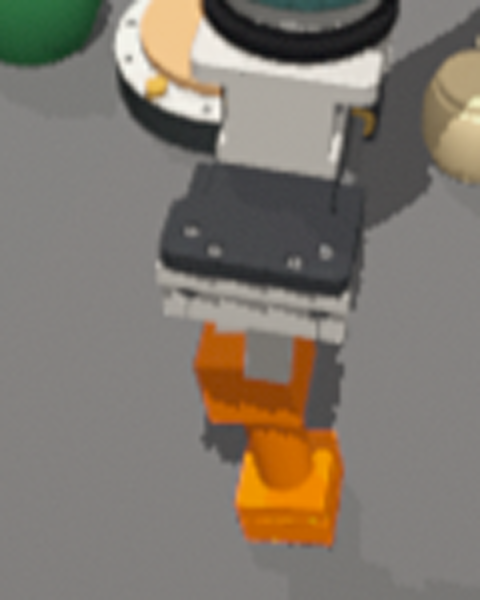

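Request:
{"fn": "send_rows", "kwargs": {"motion": [-5,0,2,0,0.534,-5,0,2,0,0.534,-5,0,2,0,0.534,0,0,2,0,0.534,0,0,2,0,0.534]}}

```text
t: 17.5
ee_pos: [450.7, 306.0, 143.1]
tool_rot: [-0.006, 0.998, 0.064, 0.012]
contact_force: [-1.2, -1.4, 8.5]
finger_gap: 44.1
```

```bash
python3 - <<'E'
from h import *
st()
c=cap('side','s20');crop('s20',250,220,370,370,4)
E
```

```text
t 17.5 p [450.7 306.  143.1] yaw 7.3 q [-0.67  0.57  0.03  1.92 -0.02  0.62 -2.07] F [-1.2 -1.4  8.5] T [-0.32  0.36  0.02] gap 44.1
(600, 480, 3)
```

View pics/s20_c250_220.png

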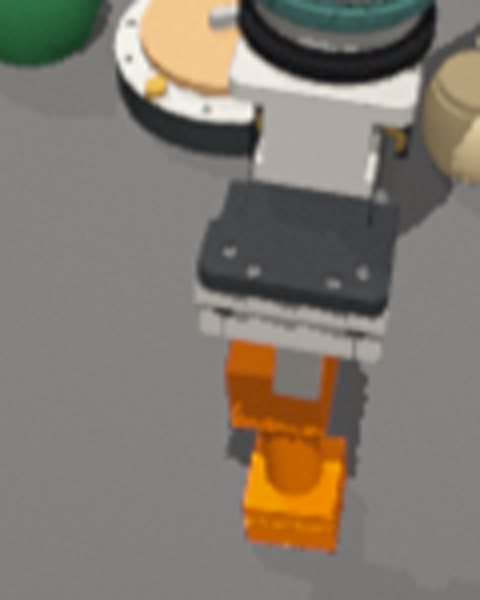

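It looks upright and presses flat with 8.5 N. Ease off, release and lift clear.

Request:
{"fn": "send_rows", "kwargs": {"motion": [0,0,-1,0,0.53,0,0,0,0,0.5,0,0,0,0,0.4,0,0,0,0,0.2,0,0,0,0,0.1,0,0,-40,0,0,0,0,-40,0,0]}}

```text
t: 18.25
ee_pos: [445.1, 302.6, 220.0]
tool_rot: [-0.002, 0.998, 0.064, 0.006]
contact_force: [0.7, -0.1, 1.0]
finger_gap: 83.4
```

```bash
python3 - <<'E'
from h import *
st()
c=cap('side','s21');crop('s21',270,250,370,370,6)
cap('top','t21');crop('t21',170,200,270,280,8)
E
```

```text
t 18.25 p [445.1 302.6 220. ] yaw 7.4 q [-0.68  0.46  0.04  1.85 -0.02  0.82 -2.07] F [ 0.7 -0.1  1. ] T [ 0.06 -0.    0.01] gap 83.4
(720, 600, 3)
(640, 800, 3)
```

View pics/s21_c270_250.png

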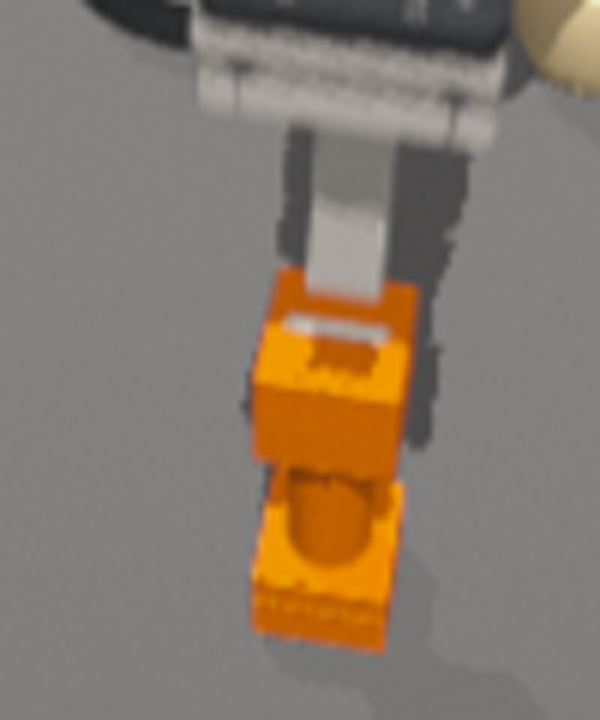

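View pics/t21_c170_200.png

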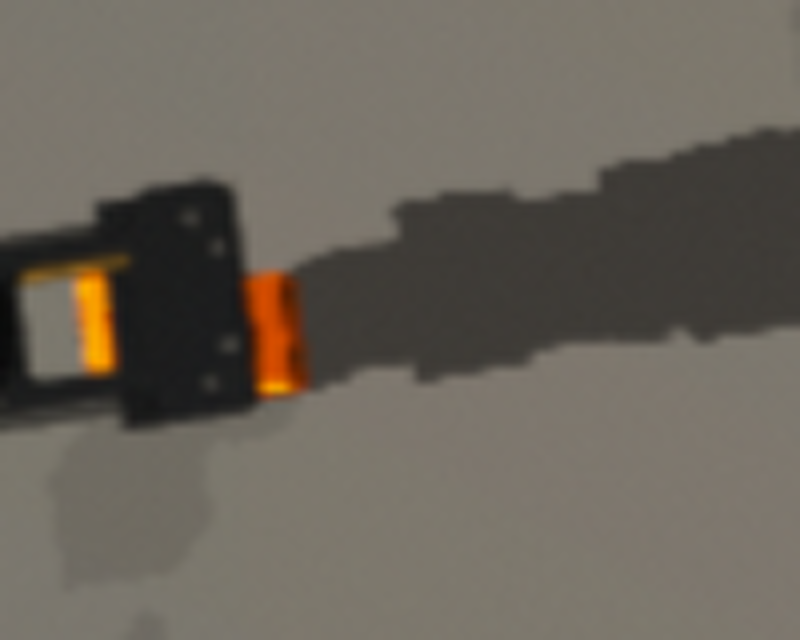

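The key stands upright, with the white mark on the head top at (335,328) in the crop. I'll measure its pose.

```bash
python3 - <<'E'
from h import *
c=load('s21'); B=lambda p,z: back(c,p[0]/6+270-.5+.5/6,p[1]/6+250-.5+.5/6,z)
H=np.array([B(p,130) for p in[(283,268),(418,288),(405,400),(253,383)]]);print(H,H.mean(0))
a=[B(p,130) for p in[(288,322),(390,336)]];print('mark',a,np.degrees(np.arctan2(*(a[0]-a[1])[[1,0]])))
Fb=[B((255,632),0),B((383,650),0)];print(Fb); Ft=[B((254,578),30),B((383,600),30)];print(Ft)
d=Fb[0]-Fb[1]; print(np.degrees(np.arctan2(d[1],d[0])), (Fb[0]+Fb[1])/2, (Ft[0]+Ft[1])/2)
E
```

```text
[[474.6 287.8 130. ]
 [433.1 282.2 130. ]
 [426.4 323.2 130. ]
 [470.2 331.3 130. ]] [451.075 306.125 130.   ]
mark [array([467.1, 307. , 130. ]), array([436.5, 302.4, 130. ])] 8.54907682041873
[array([468.7, 329.1,   0. ]), array([427.1, 322.3,   0. ])]
[array([469.4, 329.2,  30. ]), array([428.1, 323.9,  30. ])]
9.283552805261369 [447.9 325.7   0. ] [448.75 326.55  30.  ]
```

```bash
python3 - <<'E'
from h import *
plan(451,305,220,98.5)
E
```

```text
t 18.35 p [448.2 304.8 224. ] yaw 7.3 tiltz -0.9997 q [-0.68  0.46  0.04  1.84 -0.02  0.82 -2.07] F [ 0.5  0.2 -0.1] gap 91.6 d [ 2.8  0.2 -4. ]
[0.2, 0.0, 0.3, -0.133, 0.0, 0.2, 0.0, 0.3, -0.133, 0.0, 0.2, 0.1, 0.3, -0.133, 0.0, 0.2, 0.1, 0.3, -0.133, 0.0, 0.2, 0.1, 0.3, -0.133, 0.0, 0.2, 0.2, 0.3, -0.133, 0.0, 0.2, 0.2, 0.3, -0.133, 0.0, 0.1, 0.2, 0.3, -0.133, 0.0]
[0.1, 0.2, 0.3, -0.133, 0.0, 0.1, 0.2, 0.3, -0.133, 0.0, 0.0, 0.2, 0.3, -0.133, 0.0, 0.0, 0.2, 0.3, -0.133, 0.0]
```

Request:
{"fn": "send_rows", "kwargs": {"motion": [0,0,0,-0.14,0,0,0,0,-0.14,0,0,0,0,-0.14,0,0,0,0,-0.14,0,0,0,0,-0.14,0,0,0,0,-0.14,0,0,0,0,-0.14,0,0,0,0,-0.14,0]}}

```text
t: 19.15
ee_pos: [446.7, 304.3, 220.9]
tool_rot: [0.001, 0.798, 0.602, 0.011]
contact_force: [1.3, 0.3, 0.5]
finger_gap: 93.9
```

Request:
{"fn": "send_rows", "kwargs": {"motion": [0,0,0,-0.14,0,0,0,0,-0.14,0,0,0,0,-0.14,0,0,0,0,0,0]}}

```text
t: 19.55
ee_pos: [445.6, 303.3, 217.8]
tool_rot: [0.002, 0.648, 0.762, 0.009]
contact_force: [0.3, 0.7, 0.1]
finger_gap: 94.1
```

```bash
python3 - <<'E'
from h import *
plan(451,305,160,98.5)
c=cap('side','s22');crop('s22',270,250,370,370,6)
cap('top','t22');crop('t22',170,200,270,280,8)
E
```

```text
t 19.55 p [445.6 303.3 217.8] yaw 99.2 tiltz -0.9998 q [-0.38  0.49 -0.4   1.84  0.25  0.84 -0.74] F [0.3 0.7 0.1] gap 94.1 d [  5.4   1.7 -57.8]
[0.4, 2.8, 28.9, 0.006, 0.0, 0.4, 2.8, 28.9, 0.006, 0.0]
(720, 600, 3)
(640, 800, 3)
```

View pics/s22_c270_250.png

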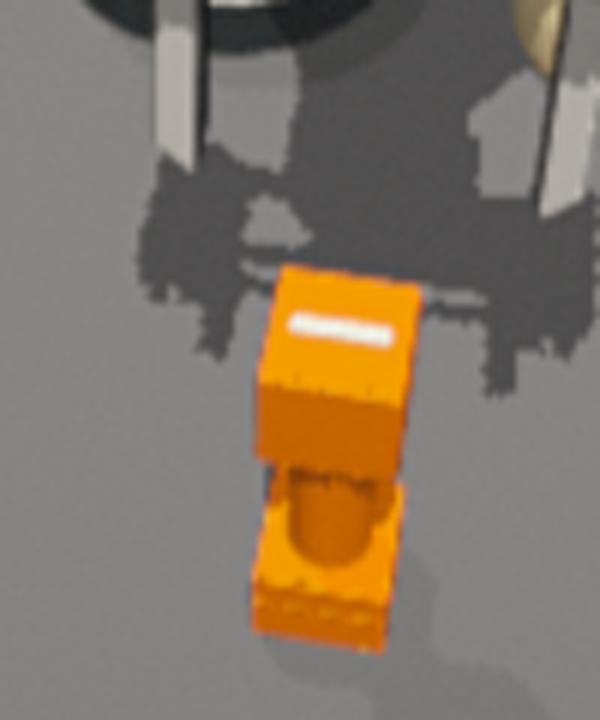

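View pics/t22_c170_200.png

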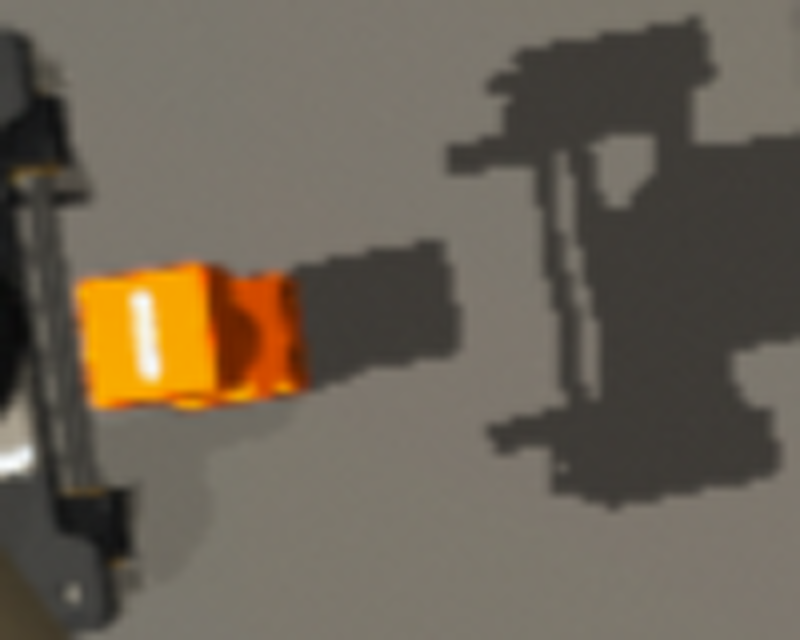

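Both views now show the whole head. I'll measure it again from both.

```bash
python3 - <<'E'
from h import *
for fn,k,o,cs,m in [('s22',6,(270,250),[(283,266),(421,287),(405,404),(260,383)],[(290,322),(392,336)]),('t22',8,(170,200),[(77,283),(203,263),(218,392),(92,408)],[(139,292),(150,380)])]:
    c=load(fn);B=lambda p,z: back(c,p[0]/k+o[0]-.5+.5/k,p[1]/k+o[1]-.5+.5/k,z)
    H=np.array([B(p,130) for p in cs]);e=[np.linalg.norm(H[i]-H[i-1]).round(1) for i in range(4)]
    a=[B(p,130) for p in m];d=a[0]-a[1];print(fn,H.mean(0),e,'mark',np.mean(a,0),np.degrees(np.arctan2(d[1],d[0])))
    print([np.degrees(np.arctan2(*(H[i]-H[j])[[1,0]])).round(1) for i,j in((0,1),(3,2),(0,3),(1,2))])
E
```

```text
s22 [450.4   305.925 130.   ] [np.float64(44.1), np.float64(42.9), np.float64(43.3), np.float64(42.6)] mark [451.25 304.5  130.  ] 8.576690399338135
[np.float64(7.2), np.float64(8.2), np.float64(-81.4), np.float64(-81.8)]
t22 [451.825 304.5   130.   ] [np.float64(43.3), np.float64(44.0), np.float64(44.7), np.float64(43.6)] mark [452.  305.5 130. ] 7.54492903875682
[np.float64(97.7), np.float64(95.8), np.float64(7.3), np.float64(6.8)]
```

Request:
{"fn": "send_rows", "kwargs": {"motion": [2,5,30,0.02,0,0,3,30,0.01,0,0,0,20,0,0.1]}}

```text
t: 19.95
ee_pos: [457.6, 309.3, 138.9]
tool_rot: [0.004, 0.665, 0.747, 0.013]
contact_force: [-0.6, -0.1, 0.5]
finger_gap: 88.9
```

```bash
python3 - <<'E'
from h import *
plan(451.2,305.2,112,97.7)
E
```

```text
t 19.95 p [457.6 309.3 138.9] yaw 96.6 tiltz -0.9996 q [-0.42  0.61 -0.34  1.9   0.32  0.66 -0.83] F [-0.6 -0.1  0.5] gap 88.9 d [ -6.4  -4.1 -26.9]
[-3.3, -6.8, 26.9, -0.019, 0.0]
```

Request:
{"fn": "send_rows", "kwargs": {"motion": [-4,-5,14,-0.01,0.2,0,-1,12,-0.01,0.3,0,0,0,0,0.35]}}

```text
t: 20.25
ee_pos: [451.2, 304.1, 108.5]
tool_rot: [0.003, 0.66, 0.751, 0.011]
contact_force: [-0.7, 0.2, 0.1]
finger_gap: 65.8
```

```bash
python3 - <<'E'
from h import *
plan(451.2,305.2,112,97.7)
E
```

```text
t 20.25 p [451.2 304.1 108.5] yaw 97.4 tiltz -0.9998 q [-0.44  0.64 -0.31  1.94  0.35  0.59 -0.85] F [-0.7  0.2  0.1] gap 65.8 d [-0.   1.1  3.5]
[1.1, 0.1, -3.5, -0.005, 0.0]
```

Request:
{"fn": "send_rows", "kwargs": {"motion": [1,0,-3,0,0.4,0,0,0,0,0.5,0,0,0,0,0.6,0,0,0,0,0.7,0,0,0,0,0.7]}}

```text
t: 20.75
ee_pos: [452.7, 306.8, 114.2]
tool_rot: [0.004, 0.661, 0.751, 0.013]
contact_force: [-1.0, -0.7, -2.5]
finger_gap: 44.5
```

Request:
{"fn": "send_rows", "kwargs": {"motion": [0,0,-15,0,0.7,0,0,-30,0,0.7,0,0,-40,0,0.7,0,0,-20,0,0.7,0,0,0,0,0.7]}}

```text
t: 21.25
ee_pos: [449.4, 304.4, 221.9]
tool_rot: [0.004, 0.661, 0.75, 0.011]
contact_force: [1.0, -0.7, -2.7]
finger_gap: 44.1
```

```bash
python3 - <<'E'
from h import *
plan(586.5,6.5,235,126,claw=.7)
E
```

```text
t 21.25 p [449.4 304.4 221.9] yaw 97.3 tiltz -0.9997 q [-0.38  0.49 -0.4   1.83  0.25  0.85 -0.77] F [ 1.  -0.7 -2.7] gap 44.1 d [ 137.1 -297.9   13.1]
[-39.1, 12.3, -1.6, -0.063, 0.7, -39.8, 9.8, -1.6, -0.063, 0.7, -40.3, 7.3, -1.6, -0.063, 0.7, -40.7, 4.8, -1.6, -0.063, 0.7, -40.9, 2.2, -1.6, -0.063, 0.7, -41.0, -0.4, -1.6, -0.063, 0.7, -40.9, -2.9, -1.6, -0.063, 0.7, -40.6, -5.5, -1.6, -0.063, 0.7]
```

Request:
{"fn": "send_rows", "kwargs": {"motion": [-40,12,-3,-0.06,0.7,-42,10,-3,-0.06,0.7,-42,7,-3,-0.06,0.7,-42,5,-2,-0.06,0.7,-42,2,-2,-0.06,0.7,-41,0,0,-0.07,0.7,-36,-3,0,-0.06,0.7,0,0,0,-0.03,0.7]}}

```text
t: 22.05
ee_pos: [569.4, 31.8, 224.2]
tool_rot: [0.002, 0.462, 0.887, 0.008]
contact_force: [-0.4, 0.4, -1.2]
finger_gap: 44.1
```

```bash
python3 - <<'E'
from h import *
plan(586.5,6.5,235,126,claw=.7)
# refine dial centre: segment dial from top0
c=load('top0'); im=c['frame'][160:230,262:335].astype(int)
hsv=cv2.cvtColor(c['frame'][160:230,262:335],cv2.COLOR_RGB2HSV)
for nm,m,z in[('dial',(hsv[...,1]>70)&(hsv[...,0]>8)&(hsv[...,0]<28)&(hsv[...,2]>150),48),('rim+dial',(im.sum(2)>430),34)]:
    m=cv2.morphologyEx(m.astype(np.uint8),cv2.MORPH_OPEN,np.ones((3,3)))
    cs,_=cv2.findContours(m,cv2.RETR_EXTERNAL,cv2.CHAIN_APPROX_NONE);k=max(cs,key=cv2.contourArea)
    e=cv2.fitEllipse(cv2.convexHull(k));u=np.array(e[0])+[262,160];print(nm,e,back(c,*u,z))
E
```

```text
t 22.05 p [569.4  31.8 224.2] yaw 125.0 tiltz -0.9999 q [ 0.24  0.55 -0.52  1.74  0.32  0.92  0.2 ] F [-0.4  0.4 -1.2] gap 44.1 d [ 17.1 -25.3  10.8]
[-30.6, -0.5, -10.8, -0.017, 0.7]
dial ((33.88359451293945, 32.998046875), (40.588584899902344, 47.221046447753906), 107.19612121582031) [589.   10.3  48. ]
rim+dial ((35.32489013671875, 33.98462677001953), (52.48976516723633, 53.444053649902344), 72.80657196044922) [587.7   6.9  34. ]
```

```bash
python3 - <<'E'
from h import *
from scipy.optimize import least_squares
# hand-read dial edge and rim edge points, fit centre jointly
s=load('side0');t=load('top0')
S=[(183,240),(595,240),(385,105),(250,130),(530,135),(205,190),(583,190)]   # dial top edge side crop k9 (265,200)
T=[(413,275),(118,275),(265,420),(267,127),(370,170),(160,378),(368,380),(162,172)]
def res(p,c,k,o,z):
    pts,r=p
P=np.array([back(s,a/9+265-.45,b/9+200-.45,48)[:2] for a,b in S]);Q=np.array([back(t,a/7+260-.43,b/7+155-.43,48)[:2] for a,b in T])
for n,A in(('side',P),('top',Q)):
    r=least_squares(lambda x:np.hypot(*(A-x[:2]).T)-62,[587,7]);print(n,r.x,r.fun.round(1))
RT=[(453,272),(80,275),(267,90),(265,462),(130,140),(400,145),(395,405),(135,405)]
A=np.array([back(t,a/7+260-.43,b/7+155-.43,34)[:2] for a,b in RT]);r=least_squares(lambda x:np.hypot(*(A-x[:2]).T)-78,[587,7]);print('rim top',r.x,r.fun.round(1))
RS=[(123,275),(653,275),(388,458),(190,385),(590,385),(260,437),(510,437)]
A=np.array([back(s,a/9+265-.45,b/9+200-.45,34)[:2] for a,b in RS]);r=least_squares(lambda x:np.hypot(*(A-x[:2]).T)-78,[587,7]);print('rim side',r.x,r.fun.round(1))
E
```

```text
side [586.26784653   4.17414957] [-0.7 -1.5 -1.1  2.5  0.7 -3.5 -1.3]
top [586.97968231   5.49552855] [-0.2  0.  -0.4  0.2 -0.2  0.2  0.2 -0.4]
rim top [589.11490785   6.63547147] [1.7 0.5 0.3 2.3 3.2 1.  0.9 0.4]
rim side [585.48690193   8.26483738] [ 0.7  0.7  1.5 -3.  -2.4  1.6  0.7]
```

Request:
{"fn": "send_rows", "kwargs": {"motion": [-26,0,12,-0.02,0.7,-4,0,12,0,0.7,0,0,6,0,0.7,0,0,0,0,0.7]}}

```text
t: 22.45
ee_pos: [584.5, 6.9, 187.9]
tool_rot: [-0.001, 0.453, 0.891, 0.007]
contact_force: [-0.6, 0.6, -1.6]
finger_gap: 44.2
```

```bash
python3 - <<'E'
from h import *
plan(586.6,6.2,190,126,claw=.7)
c=cap('side','s23');crop('s23',255,120,355,260,5)
cap('top','t23');crop('t23',250,130,340,230,6)
E
```

```text
t 22.45 p [584.5   6.9 187.9] yaw 126.1 tiltz -0.9999 q [ 0.26  0.61 -0.5   1.74  0.35  0.88  0.25] F [-0.6  0.6 -1.6] gap 44.2 d [ 2.1 -0.7  2.1]
[-1.8, 1.2, -2.1, 0.002, 0.7]
(700, 500, 3)
(600, 540, 3)
```

View pics/s23_c255_120.png

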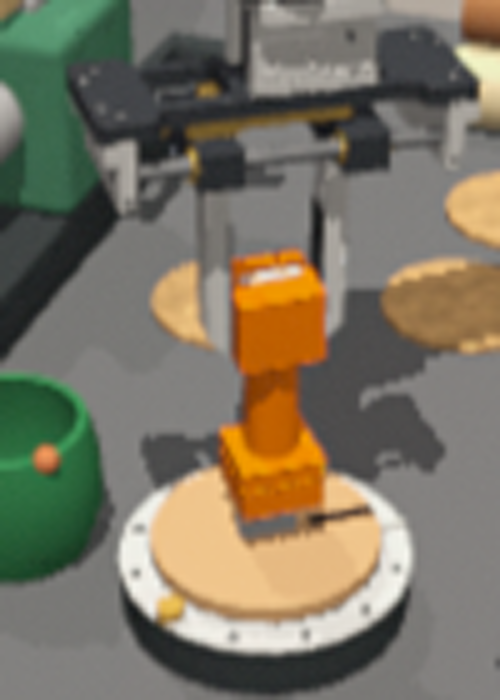

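View pics/t23_c250_130.png

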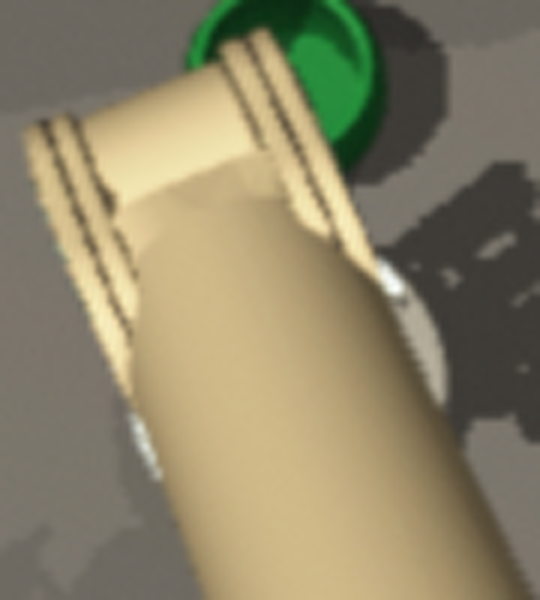

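```bash
python3 - <<'E'
from h import *
crop('s23',290,160,345,240,10); crop('s23',290,195,345,235,14)
E
```

```text
(800, 550, 3)
(560, 770, 3)
```

View pics/s23_c290_195.png

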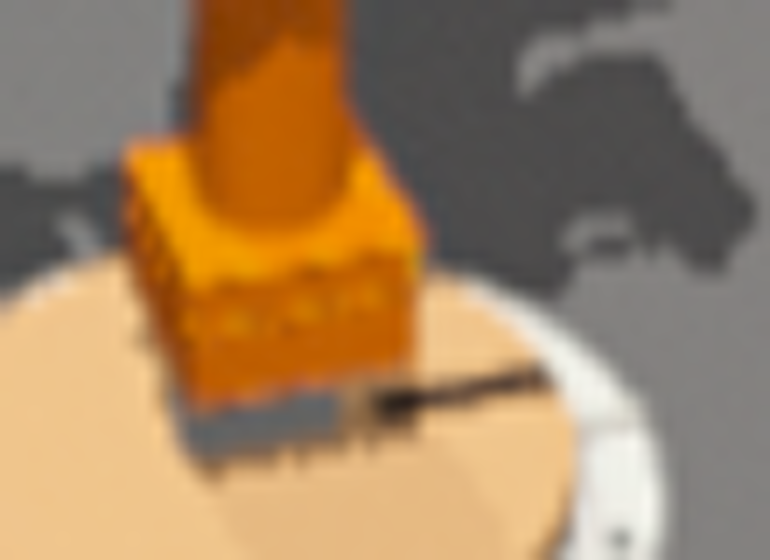

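View pics/s23_c290_160.png

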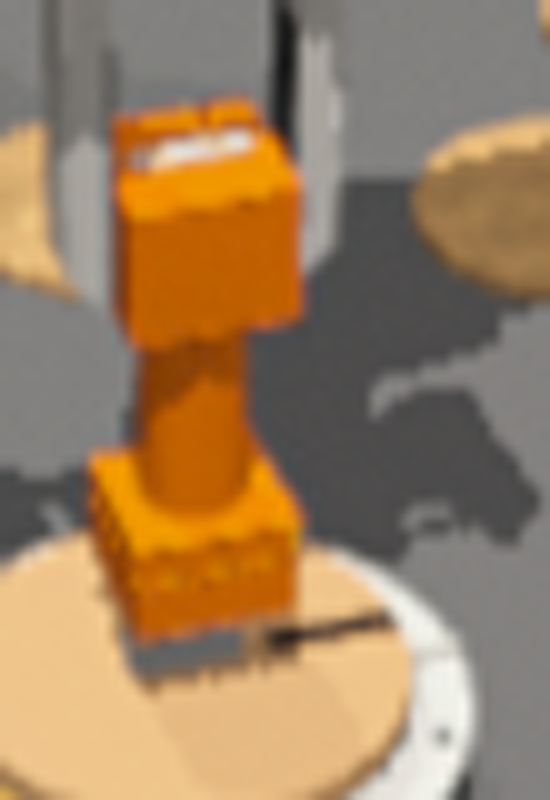

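```bash
python3 - <<'E'
from h import *
from scipy.optimize import least_squares
from scipy.spatial.transform import Rotation as Ro
c=load('s23')
K=lambda p,k,o:np.array([p[0]/k+o[0]-.5+.5/k,p[1]/k+o[1]-.5+.5/k])
obs=[((22,22,0),K((195,408),14,(290,195))),((-22,22,0),K((410,365),14,(290,195))),((22,22,30),K((185,290),14,(290,195))),((-22,22,30),K((417,250),14,(290,195))),((22,-22,30),K((130,150),14,(290,195))),
((22,22,90),K((133,345),10,(290,160))),((-22,22,90),K((301,322),10,(290,160))),((22,22,130),K((120,215),10,(290,160))),((-22,22,130),K((301,178),10,(290,160))),((22,-22,130),K((115,113),10,(290,160))),((-22,-22,130),K((258,98),10,(290,160)))]
M=np.array([o[0] for o in obs],float);U=np.array([o[1] for o in obs])
def f_(p,full=True):
    X=Ro.from_euler('ZXY',[p[3],p[4],p[5]]).apply(M)+[p[0],p[1],p[2]]
    return (np.array([proj(c,x) for x in X])-U).ravel()
r=least_squares(f_,[586,7,74,np.radians(36),0,0],x_scale=[1,1,1,.02,.02,.02],diff_step=1e-2)
print(r.x[:3].round(1),np.degrees(r.x[3:]).round(1),r.fun.reshape(-1,2).round(1).tolist())
rz=least_squares(lambda q:f_([q[0],q[1],73.7,q[2],0,0]),[586,7,.63],diff_step=1e-2);print('z fixed, upright',rz.x[:2].round(1),np.degrees(rz.x[2]).round(1),np.abs(rz.fun).max())
s=load('side0')
for p in[(345,250),(440,230)]:print('tang base',back(s,*K(p,9,(265,200)),48))
a=back(s,*K((345,250),9,(265,200)),48);b=back(s,*K((440,230),9,(265,200)),48);d=a-b;print(np.linalg.norm(d),np.degrees(np.arctan2(d[1],d[0])))
d/=np.linalg.norm(d);m=(a+b)/2-4.5*np.array([-d[1],d[0],0]);print('tang mid',m)
E
```

```text
[582.1   7.7  77.2] [30.6  0.   0. ] [[-1.0, -0.1], [0.5, 0.8], [-0.2, -0.9], [0.3, -0.3], [0.3, -1.1], [-0.5, 0.3], [0.5, 0.6], [0.8, -0.9], [0.9, 0.9], [-2.2, -0.1], [1.0, -0.3]]
z fixed, upright [583.4   6.1] 32.1 2.75
tang base [595.8  17.9  48. ]
tang base [5.723e+02 2.000e-01 4.800e+01]
29.420061182805178 36.98674815585843
tang mid [586.75733631   5.45551393  48.        ]
```

```bash
sed -i 's/+\[c\[.cx.\],c\[.cy.\]\]).round(1)/+[c["cx"],c["cy"]])/' h.py; grep -n "def proj" -A1 h.py; python3 - <<'E'
from h import *
from scipy.optimize import least_squares
from scipy.spatial.transform import Rotation as Ro
c=load('s23')
K=lambda p,k,o:np.array([p[0]/k+o[0]-.5+.5/k,p[1]/k+o[1]-.5+.5/k])
A=(290,195);B=(290,160)
obs=[((22,22,0),K((195,408),14,A)),((-22,22,0),K((410,365),14,A)),((22,22,30),K((185,290),14,A)),((-22,22,30),K((417,250),14,A)),((22,-22,30),K((130,150),14,A)),
((22,22,90),K((133,345),10,B)),((-22,22,90),K((301,322),10,B)),((22,22,130),K((120,215),10,B)),((-22,22,130),K((301,178),10,B)),((22,-22,130),K((115,113),10,B)),((-22,-22,130),K((258,98),10,B))]
M=np.array([o[0] for o in obs],float);U=np.array([o[1] for o in obs])
def f_(p):
    X=Ro.from_euler('ZXY',[p[3],p[4],p[5]]).apply(M)+[p[0],p[1],p[2]]
    return (np.array([proj(c,x) for x in X])-U).ravel()
r=least_squares(f_,[586,7,74,.63,0,0],x_scale=[1,1,1,.02,.02,.02],loss='soft_l1')
print(r.x[:3].round(1),np.degrees(r.x[3:]).round(1),r.fun.reshape(-1,2).round(1).tolist())
for yaw in (None,36.1):
  g=(lambda q:f_([q[0],q[1],73.7,q[2] if yaw is None else np.radians(yaw),0,0]))
  r=least_squares(g,[586,7,.63],loss='soft_l1');print(r.x[:2].round(1),np.degrees(r.x[2]).round(1),g(r.x).reshape(-1,2).round(1).tolist())
E
```

```text
15:def proj(c,X):
16-    p=np.array(c['R'])@np.array(X,float)+np.array(c['t']); return (p[:2]/p[2]*f(c)+[c["cx"],c["cy"]])
[585.4  -3.1  67.2] [32.   2.2  0.2] [[-0.5, 0.1], [0.6, 0.7], [0.0, -1.0], [0.2, -0.5], [0.2, -0.3], [-0.4, 0.2], [0.1, 0.2], [0.6, -1.0], [0.3, 0.5], [-2.8, 0.6], [0.0, 0.1]]
[584.4   3.4] 32.8 [[-0.8, -0.0], [0.3, 0.5], [-0.2, -0.9], [0.1, -0.6], [-0.2, -0.8], [-0.4, 0.6], [0.4, 0.4], [0.9, -0.5], [0.8, 0.9], [-2.8, 0.4], [0.2, -0.2]]
[585.    3.7] 36.1 [[-0.5, 0.2], [0.4, 0.1], [0.2, -0.7], [0.2, -0.9], [-0.8, -0.5], [0.0, 0.8], [0.4, 0.1], [1.3, -0.3], [0.8, 0.6], [-3.5, 0.8], [-0.7, -0.4]]
```

```bash
python3 - <<'E'
from h import *
from scipy.spatial.transform import Rotation as Ro
R=lambda q:Ro.from_quat([q[1],q[2],q[3],q[0]])
g=R([.004,.661,.751,.013]);pg=np.array([452.7,306.8,114.2])
s,p,M=pose(); n=R(s['tool_rot'])
key=np.array([451.2,305.2,0]);off=g.inv().apply(key-pg);print('tool-frame foot',off)
off[1]=g.inv().apply(np.array([0,0,-112]))[1]*1
print('jaw-centred',off, 'now foot',p+n.apply(off)); kz=n.apply(g.inv().apply([0,0,1]));print('key axis',kz,'toolz now',M[:,2],'at grip',g.apply([0,0,1]))
st()
E
```

```text
tool-frame foot [ -2.67140246  -4.52091435 114.10028458]
jaw-centred [ -2.67140246  -2.77609486 114.10028458] now foot [585.10301159   5.58017161  75.02375389]
key axis [0.00759998 0.00995559 0.99992156] toolz now [ 0.00581601  0.01369165 -0.99988935] at grip [ 0.02316835  0.01422226 -0.99963041]
t 22.55 p [585.1   7.8 189.2] yaw 126.2 q [ 0.26  0.61 -0.5   1.74  0.35  0.88  0.25] F [-0.6  0.4 -1.9] T [ 0.   -0.14  0.02] gap 44.3
```

Request:
{"fn": "send_rows", "kwargs": {"motion": [0,2,3,0,0.7,0,0,4,0,0.7,0,0,4,0,0.7,0,0,2,0,0.7,0,0,0,0,0.7]}}

```text
t: 23.05
ee_pos: [587.3, 12.4, 177.0]
tool_rot: [0.001, 0.451, 0.893, 0.008]
contact_force: [0.4, 0.3, -1.9]
finger_gap: 44.4
```

```bash
python3 - <<'E'
from h import *
st();cap('side','s24');crop('s24',290,160,345,240,10)
E
```

```text
t 23.05 p [587.3  12.4 177. ] yaw 126.4 q [ 0.25  0.63 -0.49  1.75  0.36  0.85  0.23] F [ 0.4  0.3 -1.9] T [ 0.01 -0.1  -0.01] gap 44.4
(800, 550, 3)
```

View pics/s24_c290_160.png

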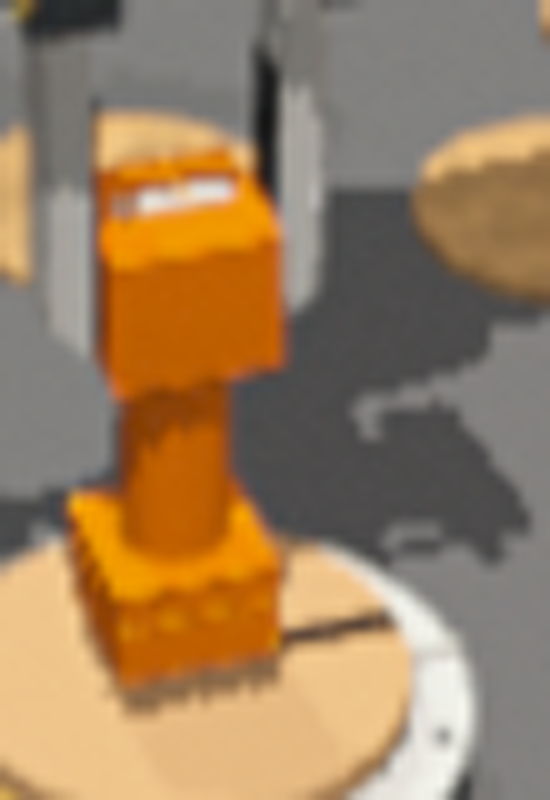

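The tool drifted about 5 mm in y while descending. I'll correct it before going further down.

Request:
{"fn": "send_rows", "kwargs": {"motion": [-2,-2,-2,0,0.7,0,0,0,0,0.7,0,0,0,0,0.7]}}

```text
t: 23.4
ee_pos: [587.1, 9.1, 179.6]
tool_rot: [0.001, 0.451, 0.892, 0.009]
contact_force: [0.3, 0.4, -1.1]
finger_gap: 44.1
```

```bash
python3 - <<'E'
from h import *
plan(586.6,8.2,177,126.3);plan(586.6,8.2,177,126.3)
E
```

```text
t 23.4 p [587.1   9.1 179.6] yaw 126.4 tiltz -0.9998 q [ 0.26  0.62 -0.5   1.74  0.36  0.85  0.24] F [ 0.3  0.4 -1.1] gap 44.1 d [-0.5 -0.9 -2.6]
[-0.4, -0.9, 2.6, 0.002, 0.0]
t 23.4 p [587.1   9.1 179.6] yaw 126.4 tiltz -0.9998 q [ 0.26  0.62 -0.5   1.74  0.36  0.85  0.24] F [ 0.3  0.4 -1.1] gap 44.1 d [-0.5 -0.9 -2.6]
[-0.4, -0.9, 2.6, 0.002, 0.0]
```

Request:
{"fn": "send_rows", "kwargs": {"motion": [0,-1,2,0,0.7,0,0,2,0,0.7,0,0,2,0,0.7,0,0,0,0,0.7]}}

```text
t: 23.8
ee_pos: [586.3, 8.3, 173.2]
tool_rot: [0.001, 0.451, 0.892, 0.009]
contact_force: [0.6, -0.2, -2.8]
finger_gap: 44.3
```

```bash
python3 - <<'E'
from h import *
plan(586.6,8.2,170,126.3);st();cap('side','s25');crop('s25',290,160,345,240,10)
E
```

```text
t 23.8 p [586.3   8.3 173.2] yaw 126.4 tiltz -0.9998 q [ 0.26  0.63 -0.49  1.75  0.37  0.84  0.24] F [ 0.6 -0.2 -2.8] gap 44.3 d [ 0.3 -0.1 -3.2]
[-0.2, 0.2, 3.2, 0.001, 0.0]
t 23.8 p [586.3   8.3 173.2] yaw 126.4 q [ 0.26  0.63 -0.49  1.75  0.37  0.84  0.24] F [ 0.6 -0.2 -2.8] T [ 0.03 -0.11 -0.02] gap 44.3
(800, 550, 3)
```

View pics/s25_c290_160.png

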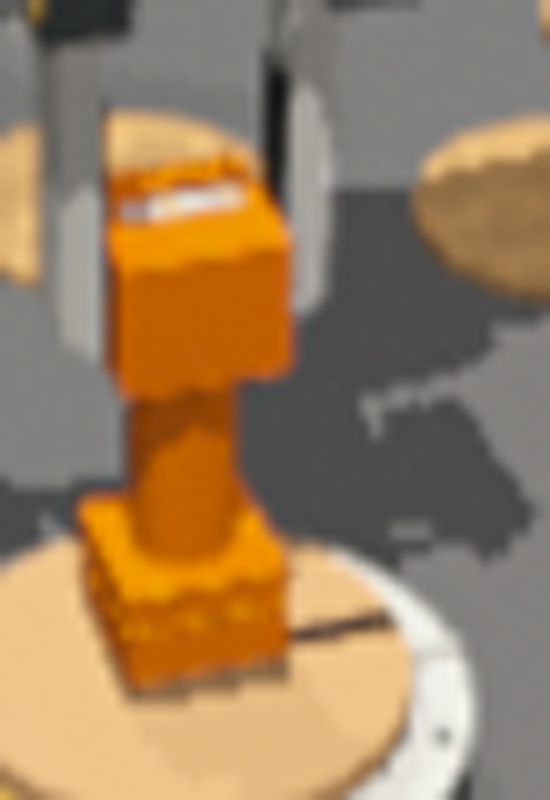

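The foot is 4 mm below the tang top with no contact force, so it seems to be going in. Continue.

Request:
{"fn": "send_rows", "kwargs": {"motion": [0,0,3,0,0.7,0,0,3,0,0.7,0,0,2,0,0.7,0,0,0,0,0.7]}}

```text
t: 24.25
ee_pos: [586.5, 8.5, 164.5]
tool_rot: [0.001, 0.451, 0.892, 0.009]
contact_force: [-0.7, -0.1, -1.6]
finger_gap: 44.0
```

```bash
python3 - <<'E'
from h import *
plan(586.6,8.2,162,126.3);st();cap('side','s26');crop('s26',290,160,345,240,10)
E
```

```text
t 24.25 p [586.5   8.5 164.5] yaw 126.4 tiltz -0.9998 q [ 0.25  0.64 -0.49  1.76  0.37  0.82  0.23] F [-0.7 -0.1 -1.6] gap 44.0 d [ 0.1 -0.3 -2.5]
[-0.4, -0.1, 2.5, 0.001, 0.0]
t 24.25 p [586.5   8.5 164.5] yaw 126.4 q [ 0.25  0.64 -0.49  1.76  0.37  0.82  0.23] F [-0.7 -0.1 -1.6] T [-0.01 -0.13 -0.05] gap 44.0
(800, 550, 3)
```

View pics/s26_c290_160.png

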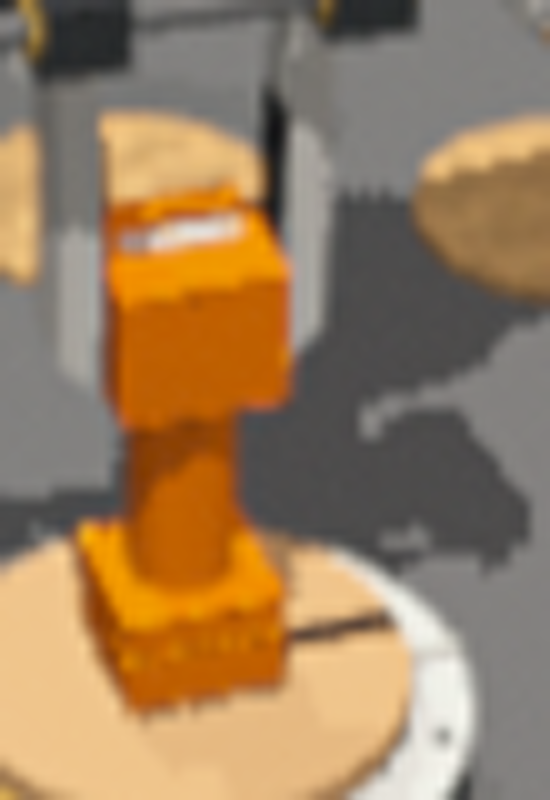

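Request:
{"fn": "send_rows", "kwargs": {"motion": [0,0,2,0,0.7,0,0,1,0,0.7,0,0,0,0,0.7]}}

```text
t: 24.6
ee_pos: [586.8, 8.7, 161.5]
tool_rot: [0.001, 0.451, 0.892, 0.009]
contact_force: [0.3, 0.3, -1.7]
finger_gap: 44.1
```

```bash
python3 - <<'E'
from h import *
st()
E
```

```text
t 24.6 p [586.8   8.7 161.5] yaw 126.4 q [ 0.25  0.65 -0.48  1.76  0.38  0.81  0.23] F [ 0.3  0.3 -1.7] T [-0.05 -0.12 -0.03] gap 44.1
```

Request:
{"fn": "send_rows", "kwargs": {"motion": [0,0,1,0,0.7,0,0,1,0,0.7,0,0,0,0,0.7]}}

```text
t: 24.9
ee_pos: [587.3, 8.4, 161.4]
tool_rot: [0.002, 0.451, 0.892, 0.009]
contact_force: [-0.6, 0.6, -1.6]
finger_gap: 44.2
```

```bash
python3 - <<'E'
from h import *
st();cap('side','s27');crop('s27',280,150,350,250,8)
E
```

```text
t 24.9 p [587.3   8.4 161.4] yaw 126.3 q [ 0.25  0.65 -0.48  1.76  0.38  0.81  0.23] F [-0.6  0.6 -1.6] T [-0.06 -0.13 -0.02] gap 44.2
(800, 560, 3)
```

View pics/s27_c280_150.png

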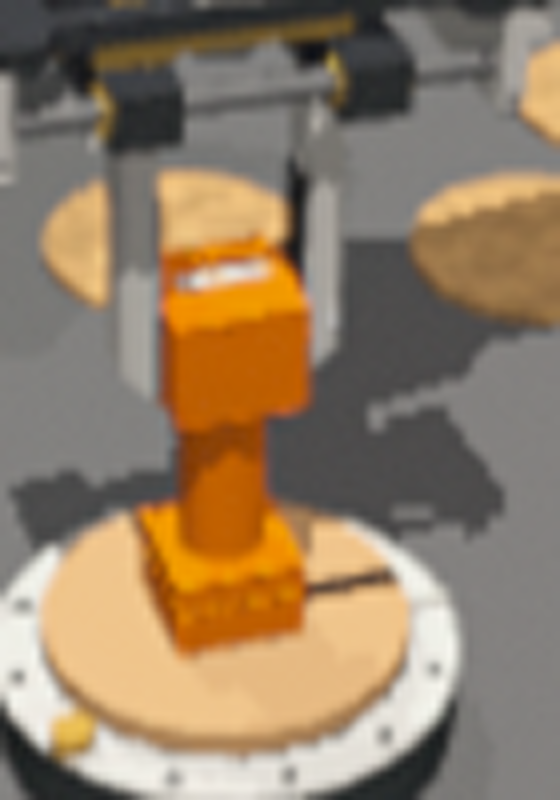

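Request:
{"fn": "send_rows", "kwargs": {"motion": [0,0,3,0,0.7,0,0,2,0,0.7]}}

```text
t: 25.15
ee_pos: [587.2, 7.6, 160.5]
tool_rot: [0.003, 0.452, 0.892, 0.007]
contact_force: [-4.1, 0.0, 15.9]
finger_gap: 44.4
```

```bash
python3 - <<'E'
from h import *
st()
E
```

```text
t 25.15 p [587.2   7.6 160.5] yaw 126.3 q [ 0.25  0.65 -0.48  1.76  0.38  0.81  0.22] F [-4.1  0.  15.9] T [-0.08  1.36  0.03] gap 44.4
```

Seated (16 N reaction at the expected height). Ease the pressure and turn clockwise in chunks.

Request:
{"fn": "send_rows", "kwargs": {"motion": [0,0,-2,0,0.7,0,0,0,0.12,0.7,0,0,0,0.12,0.7,0,0,0,0.12,0.7,0,0,0,0.12,0.7,0,0,0,0,0.7]}}

```text
t: 25.75
ee_pos: [587.5, 7.9, 162.6]
tool_rot: [0.002, 0.657, 0.754, 0.009]
contact_force: [-0.0, -0.5, -1.8]
finger_gap: 44.0
```

```bash
python3 - <<'E'
from h import *
st();cap('side','s28');crop('s28',280,150,350,250,8)
E
```

```text
t 25.75 p [587.5   7.9 162.6] yaw 97.8 q [ 0.16  0.62 -0.34  1.77  0.27  0.78 -0.17] F [-0.  -0.5 -1.8] T [-0.09 -0.07 -0.03] gap 44.0
(800, 560, 3)
```

View pics/s28_c280_150.png

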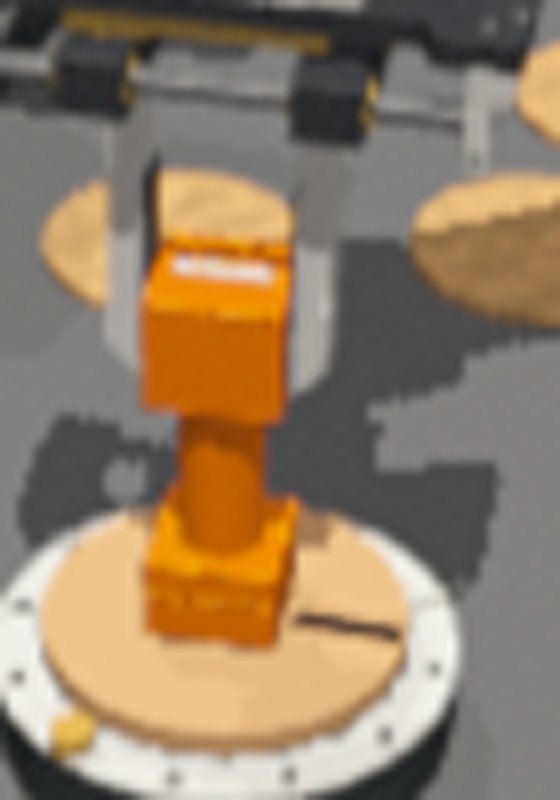

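Click 1 is made and the pointer faces the first dot. Continue.

Request:
{"fn": "send_rows", "kwargs": {"motion": [0,0,0,0.13,0.7,0,0,0,0.13,0.7,0,0,0,0.13,0.7,0,0,0,0.13,0.7,0,0,0,0.13,0.7,0,0,0,0.13,0.7,0,0,0,0.13,0.7,0,0,0,0.13,0.7]}}

```text
t: 26.6
ee_pos: [587.5, 5.6, 161.1]
tool_rot: [-0.002, 0.946, 0.323, 0.007]
contact_force: [-0.4, -0.6, -1.1]
finger_gap: 44.2
```

```bash
python3 - <<'E'
from h import *
st();cap('side','s29');crop('s29',280,150,350,250,8)
E
```

```text
t 26.6 p [587.5   5.6 161.1] yaw 37.7 q [-0.02  0.61 -0.04  1.77  0.02  0.75 -0.99] F [-0.4 -0.6 -1.1] T [-0.06  0.12  0.  ] gap 44.2
(800, 560, 3)
```

View pics/s29_c280_150.png

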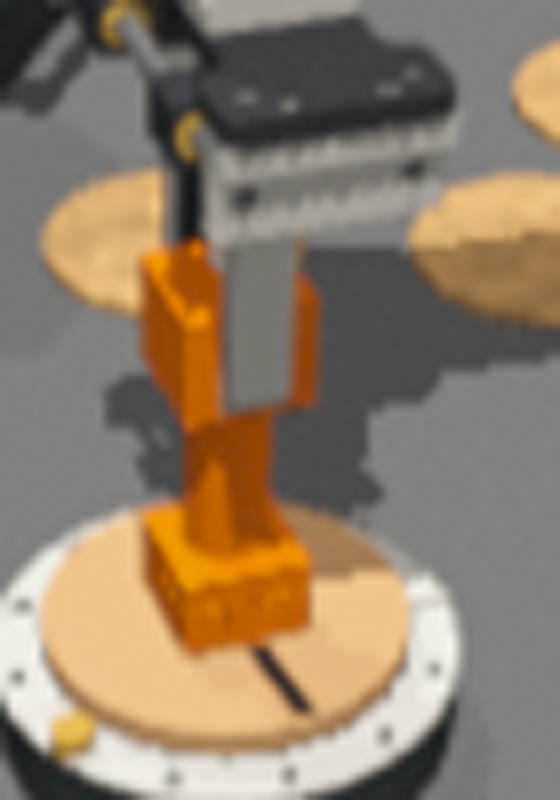

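Third stop. Now about 60° more.

Request:
{"fn": "send_rows", "kwargs": {"motion": [0,0,0,0.13,0.7,0,0,0,0.13,0.7,0,0,0,0.13,0.7,0,0,0,0.13,0.7,0,0,0,0.13,0.7,0,0,0,0.13,0.7,0,0,0,0.13,0.7,0,0,0,0.12,0.7]}}

```text
t: 27.45
ee_pos: [586.8, 4.4, 161.1]
tool_rot: [-0.004, 0.983, -0.186, 0.004]
contact_force: [0.1, -0.5, 1.2]
finger_gap: 43.8
```

```bash
python3 - <<'E'
from h import *
st();cap('side','s30');crop('s30',280,150,350,250,8)
E
```

```text
t 27.45 p [586.8   4.4 161.1] yaw -21.4 q [-0.21  0.62  0.26  1.78 -0.22  0.76 -1.79] F [ 0.1 -0.5  1.2] T [-0.23  0.28 -0.05] gap 43.8
(800, 560, 3)
```

View pics/s30_c280_150.png

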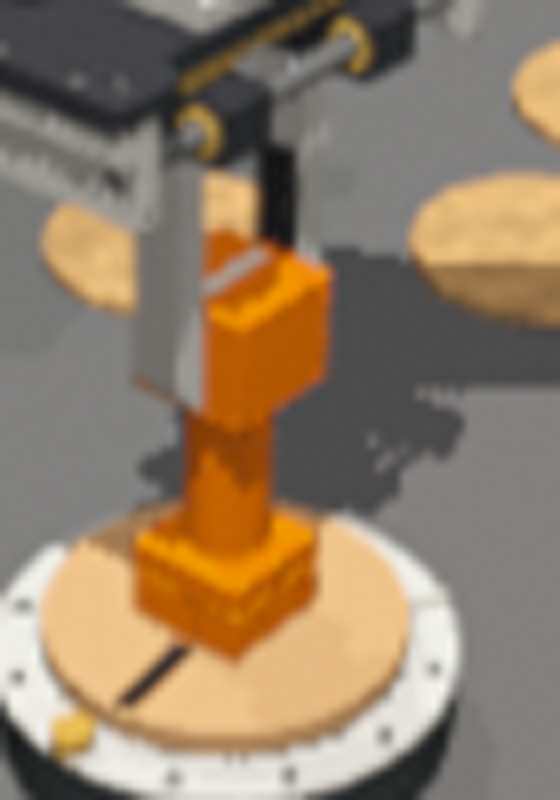

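```bash
python3 - <<'E'
from h import *
c=load('s30');K=lambda p:(p[0]/8+280-.44,p[1]/8+150-.44)
C=np.array([586.8,5.8])
for n,p,z in(('ptr out',(122,702),48),('ptr in',(185,650),48),('stud',(72,733),36)):
    X=back(c,*K(p),z);d=X[:2]-C;print(n,X,np.hypot(*d).round(1),np.degrees(np.arctan2(d[1],d[0])).round(1))
a=back(c,*K((122,702)),48)-back(c,*K((185,650)),48);print(np.degrees(np.arctan2(a[1],a[0])))
crop('s30',285,220,320,250,16)
E
```

```text
ptr out [602.2  62.3  48. ] 58.6 74.8
ptr in [591.6  31.6  48. ] 26.2 79.5
stud [617.1  68.6  36. ] 69.7 64.2
70.95139053919146
(480, 560, 3)
```

View pics/s30_c285_220.png

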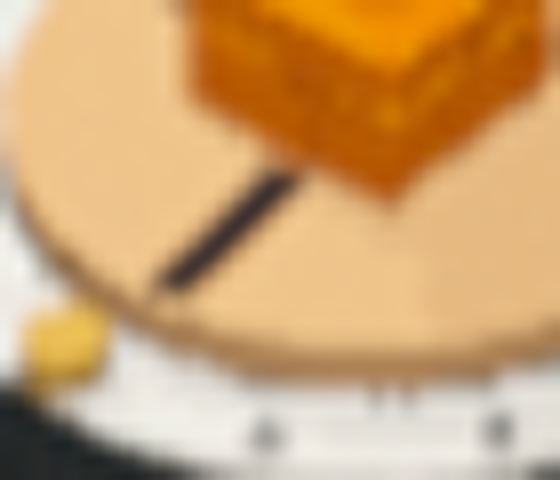

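The pointer is still about 7° short of the stud because of play in the pocket. I'll turn 0.1 more.

Request:
{"fn": "send_rows", "kwargs": {"motion": [0,0,0,0.1,0.7,0,0,0,0,0.7,0,0,0,0,0.7]}}

```text
t: 27.8
ee_pos: [586.1, 4.5, 161.1]
tool_rot: [-0.004, 0.973, -0.229, 0.003]
contact_force: [-0.6, -0.1, 1.7]
finger_gap: 44.1
```

```bash
python3 - <<'E'
from h import *
st();c=cap('side','s31');crop('s31',285,220,320,250,16)
E
```

```text
t 27.8 p [586.1   4.5 161.1] yaw -26.5 q [-0.23  0.62  0.28  1.78 -0.25  0.77 -1.86] F [-0.6 -0.1  1.7] T [-0.12  0.29 -0.02] gap 44.1
(480, 560, 3)
```

View pics/s31_c285_220.png

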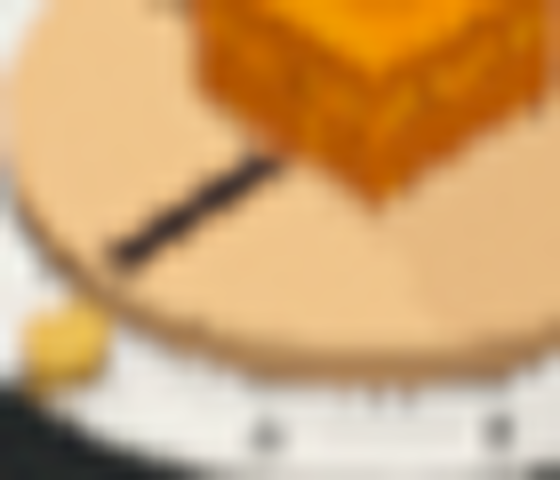

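```bash
python3 - <<'E'
from h import *
C=np.array([586.8,5.8])
for fn,o,i in(('s30',(168,280),(292,180)),('s31',(115,260),(280,160))):
    c=load(fn);X=[back(c,p[0]/16+285-.47,p[1]/16+220-.47,48) for p in(o,i)];d=X[0][:2]-C;a=X[0]-X[1];print(X,np.degrees(np.arctan2(d[1],d[0])),np.hypot(*d),np.degrees(np.arctan2(a[1],a[0])))
# home pointer in side0 : out (575,198) in (470,214) k9
c=load('side0');X=[back(c,p[0]/9+265-.45,p[1]/9+200-.45,48) for p in((575,198),(470,214))];d=X[0][:2]-C;a=X[0]-X[1];print(np.degrees(np.arctan2(d[1],d[0])),np.hypot(*d),np.degrees(np.arctan2(a[1],a[0])))
E
```

```text
[array([602. ,  61.1,  48. ]), array([591.4,  31.4,  48. ])] 74.63097333664908 57.350937219892074 70.3583977377325
[array([611.7,  59.2,  48. ]), array([595. ,  27.2,  48. ])] 65.00073056917952 58.92003054989029 62.441069694181834
-145.44105835277148 58.52760032668342 -147.52880770915152
```

The pointer is at 65°, 149.6° from home, so the dial sits in stop 5. Lift the key off.

Request:
{"fn": "send_rows", "kwargs": {"motion": [0,0,-5,0,0.7,0,0,-8,0,0.7,0,0,-10,0,0.7,0,0,-20,0,0.7,0,0,-20,0,0.7,0,0,0,0,0.7]}}

```text
t: 28.45
ee_pos: [586.1, 4.6, 227.7]
tool_rot: [-0.005, 0.974, -0.226, 0.003]
contact_force: [-0.0, -0.3, -1.2]
finger_gap: 44.0
```

```bash
python3 - <<'E'
from h import *
st();c=cap('side','s32');crop('s32',265,120,365,260,5)
t=load('top0');crop('top0',365,135,480,225,6)
plan(555.5,-320.7,225,None,claw=.7)
E
```

```text
t 28.45 p [586.1   4.6 227.7] yaw -26.1 q [-0.25  0.54  0.31  1.71 -0.21  0.91 -1.88] F [-0.  -0.3 -1.2] T [ 0.02 -0.06  0.02] gap 44.0
(700, 500, 3)
(540, 690, 3)
t 28.5 p [585.2   4.7 226.3] yaw -26.1 tiltz -1.0 q [-0.25  0.54  0.31  1.71 -0.21  0.91 -1.88] F [-0.8  1.1 -0.6] gap 44.0 d [ -29.7 -325.4   -1.3]
[14.6, 38.2, 0.2, -0.0, 0.7, 14.6, 38.2, 0.2, -0.0, 0.7, 14.6, 38.2, 0.2, -0.0, 0.7, 14.6, 38.2, 0.2, -0.0, 0.7, 14.6, 38.2, 0.2, -0.0, 0.7, 14.6, 38.2, 0.2, -0.0, 0.7, 14.6, 38.2, 0.2, -0.0, 0.7, 14.6, 38.2, 0.2, -0.0, 0.7]
```

View pics/s32_c265_120.png

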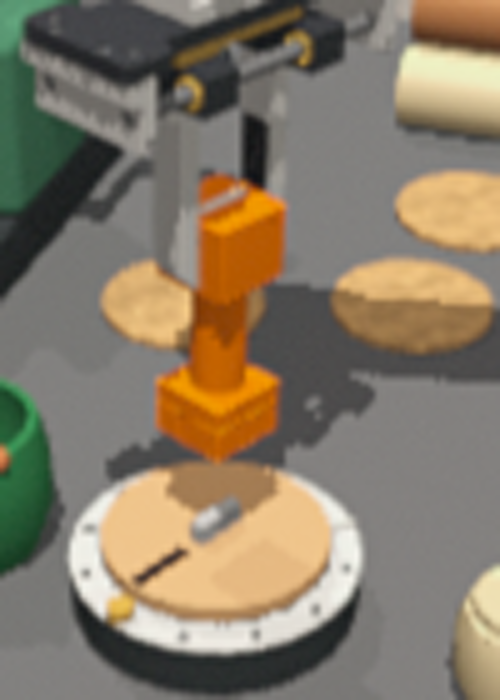

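View pics/top0_c365_135.png

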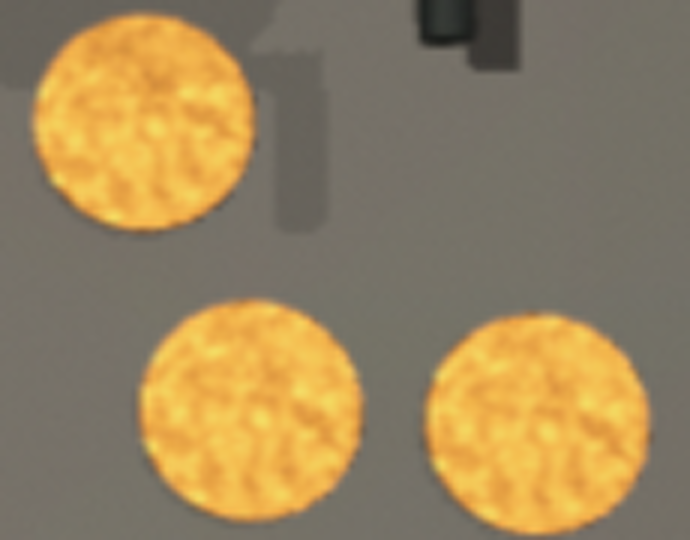

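The dial points at the stud and the key is clear. Move to pad B, the nearest one.

Request:
{"fn": "send_rows", "kwargs": {"motion": [16,41,0,0,0.7,16,41,0,0,0.7,16,41,0,0,0.7,16,41,0,0,0.7,16,41,0,0,0.7,16,41,0,0,0.7,13,33,0,0,0.7,0,0,0,0,0.7]}}

```text
t: 29.3
ee_pos: [558.5, -299.1, 213.9]
tool_rot: [-0.006, 0.976, -0.22, -0.004]
contact_force: [-0.0, -0.1, -2.1]
finger_gap: 43.9
```

```bash
python3 - <<'E'
from h import *
plan(555.5,-320.7,160,None,claw=.7)
E
```

```text
t 29.3 p [ 558.5 -299.1  213.9] yaw -25.4 tiltz -0.9999 q [ 0.28  0.63  0.29  1.57 -0.22  0.98 -1.37] F [-0.  -0.1 -2.1] gap 43.9 d [ -3.  -21.6 -53.9]
[3.3, 10.4, 27.0, -0.0, 0.7, 3.3, 10.4, 27.0, -0.0, 0.7]
```

Request:
{"fn": "send_rows", "kwargs": {"motion": [3,10,25,0,0.7,2,8,25,0,0.7,0,0,20,0,0.7,0,0,10,0,0.7,0,0,0,0,0.7]}}

```text
t: 29.8
ee_pos: [553.0, -315.3, 126.8]
tool_rot: [-0.007, 0.975, -0.22, -0.006]
contact_force: [0.3, 0.6, -1.1]
finger_gap: 43.9
```

```bash
python3 - <<'E'
from h import *
plan(555.5,-320.7,119,None,claw=.7);c=cap('side','s33');crop('s33',310,100,390,200,6)
E
```

```text
t 29.8 p [ 553.  -315.3  126.8] yaw -25.4 tiltz -0.9998 q [ 0.33  0.74  0.26  1.63 -0.25  0.82 -1.31] F [ 0.3  0.6 -1.1] gap 43.9 d [ 2.5 -5.4 -7.8]
[4.6, 3.8, 7.8, -0.0, 0.7]
(600, 480, 3)
```

View pics/s33_c310_100.png

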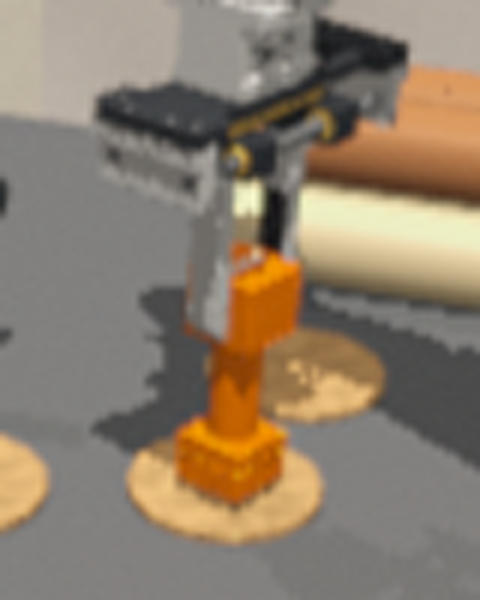

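The key hovers just above pad B, near its middle. Lower until contact.

Request:
{"fn": "send_rows", "kwargs": {"motion": [3,3,3,0,0.7,0,0,3,0,0.7,0,0,2,0,0.7,0,0,0,0,0.7]}}

```text
t: 30.25
ee_pos: [557.4, -319.4, 121.9]
tool_rot: [-0.007, 0.976, -0.219, -0.003]
contact_force: [0.8, -0.3, -2.5]
finger_gap: 43.8
```

```bash
python3 - <<'E'
from h import *
st()
E
```

```text
t 30.25 p [ 557.4 -319.4  121.9] yaw -25.3 q [ 0.33  0.75  0.26  1.63 -0.26  0.81 -1.31] F [ 0.8 -0.3 -2.5] T [0.06 0.04 0.02] gap 43.8
```

Request:
{"fn": "send_rows", "kwargs": {"motion": [0,0,3,0,0.7,0,0,2,0,0.7]}}

```text
t: 30.45
ee_pos: [558.6, -319.4, 119.1]
tool_rot: [-0.007, 0.976, -0.219, -0.002]
contact_force: [-2.9, 3.9, 15.4]
finger_gap: 43.9
```

```bash
python3 - <<'E'
from h import *
st()
E
```

```text
t 30.45 p [ 558.6 -319.4  119.1] yaw -25.3 q [ 0.33  0.75  0.25  1.63 -0.26  0.8  -1.31] F [-2.9  3.9 15.4] T [ 0.91  0.8  -0.01] gap 43.9
```

Contact on the pad at the expected height. Ease off, open and rise.

Request:
{"fn": "send_rows", "kwargs": {"motion": [0,0,-1,0,0.5,0,0,0,0,0.4,0,0,0,0,0.25,0,0,0,0,0.1,0,0,0,0,0,0,0,-20,0,0,0,0,-40,0,0,0,0,-40,0,0]}}

```text
t: 31.25
ee_pos: [555.5, -318.7, 217.0]
tool_rot: [-0.008, 0.976, -0.219, -0.007]
contact_force: [0.6, -1.1, -0.2]
finger_gap: 93.1
```

Request:
{"fn": "send_rows", "kwargs": {"motion": [-40,0,-30,0,0,-40,0,0,0,0,-40,0,0,0,0,0,0,0,0,0]}}

```text
t: 31.65
ee_pos: [446.9, -269.4, 254.0]
tool_rot: [-0.007, 0.976, -0.219, -0.002]
contact_force: [0.4, -0.3, -0.1]
finger_gap: 93.9
```

```bash
python3 - <<'E'
from h import *
st();cap('side','s34');cap('top','t34');crop('s34',240,100,400,260,4);crop('t34',260,120,440,280,4)
E
```

```text
t 31.65 p [ 446.9 -269.4  254. ] yaw -25.3 q [ 0.27  0.43  0.32  1.83 -0.18  0.92 -1.34] F [ 0.4 -0.3 -0.1] T [ 0.02 -0.03  0.04] gap 93.9
(640, 640, 3)
(640, 720, 3)
```

View pics/s34_c240_100.png

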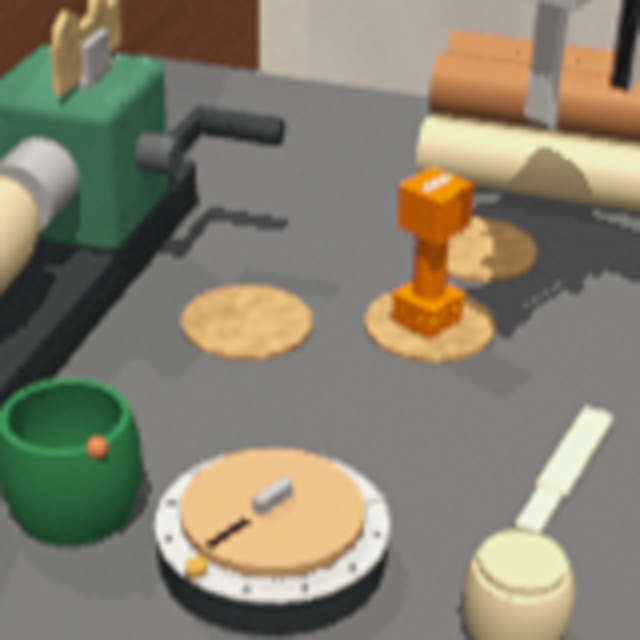

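View pics/t34_c260_120.png

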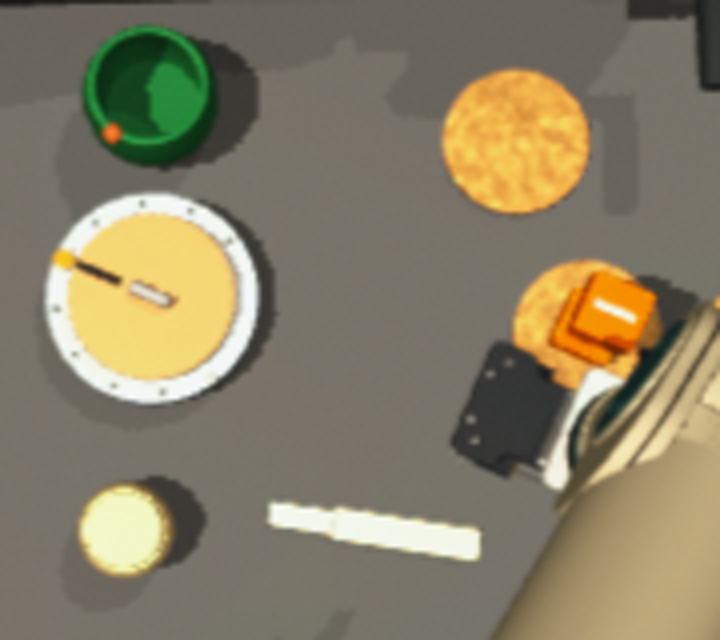

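```bash
python3 - <<'E'
from h import *
t=load('t34');s=load('s34')
print('head top',back(t,615/4+260-.4,311/4+120-.4,136),back(s,437/4+240-.4,186/4+100-.4,136),'pad',back(t,586/4+260-.4,325/4+120-.4,6))
print(job_done())
E
```

```text
head top [ 558.1 -317.   136. ] [ 555.4 -311.7  136. ] pad [ 562.1 -318.3    6. ]
the job is handed in; nothing more can be done
None
```

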